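# Draw the stuck die insert out of the press block with the screw puller

### The job

Take the screw puller from its wooden stand, screw it clockwise fully into the top of the die insert that is stuck in the press block, and draw the insert straight up out of its pocket with it. Set the insert down gently, upright and wholly inside the wooden tray, with the puller left screwed in, and let go. Never force the puller against the insert, and leave the other things on the bench where they are.

Things in the scene. Friction and masses are not known exactly. Their poses are not given: they have to be found in the camera images.
- puller: Loose steel screw puller, 0.22 kg, 96 mm long, upright (z up) in its stand. Origin at the tip of its nose, on its axis. Nose and shank 12 mm in diameter (lowest 4 mm tapered to 7 mm); a flange of 48 mm diameter, 42 to 47 mm above the tip, rests on the stand; a flat wing head is on top. The same after half a turn.
- puller_head (a point): Centre of the puller's wing head, 80 mm above the tip; axes as the puller's. The head is 44 mm wide along x, 12 mm thick along y (grip it across this), 32 mm high.
- puller_pin (a point): Centre of the puller's cross pin, on its axis, 10 mm above the tip; axes as the puller's. The pin is a flat bar, 28 mm long along x, 4 mm wide, 3 mm high: the thread's two lugs.
- insert: Loose steel die insert, 46 x 46 x 36 mm, 0.4 kg. Origin at the centre of its underside, z up. It sits in the block's pocket with 1 mm clearance each side, flush with the block, and cannot turn; sprung pads hold it: drawing it out takes 10 to 20 N. A dark threaded bush in its top takes the puller: a bore 15 mm wide, 26 mm deep, and two opposite slots. Screwed in, 1 mm of play is left.
- insert_mouth (a point): Centre of the insert's top, axes as the insert's. The slots for the pin (7 mm wide, 32 mm over both) lie on a line within 0.5 rad either way of x: unmeasured, find it by feel. In them the pin drops to about 7 mm below the top; 1.1 rad clockwise (from above) then leads it down 4 mm per rad, along helical grooves, to a stop felt as 0.2 N m (the bush slips beyond).
- block: Fixed dark steel press block, 120 x 120 mm, 52 mm high, with bolted feet; z up, origin at the centre of its underside. Its square pocket (48 mm wide, 36 mm deep) is in the middle of its top.
- rack: Fixed wooden stand for the puller, 85 x 85 x 50 mm, with a hole of 40 mm diameter, 48 mm deep, at the middle of its top; origin at the centre of its underside.
- tray: Fixed low wooden tray, 125 x 125 mm outside, 18 mm high, walls and floor 5 mm thick; origin at the centre of its underside, sides along its x and y.
- jar: Bystander: white jar, 52 mm diameter, 70 mm high; origin at the centre of its underside.
- setter: Bystander: small steel snap setter standing on its base, 32 mm diameter, 68 mm high; origin at the centre of its underside.
- mallet: Bystander: hammer, 220 mm long, lying flat; origin on its underside.
- tin: Bystander: low steel tin, 60 mm diameter, 35 mm high; origin at the centre of its underside.
Not all that is in view belongs to the job. Leave any green or turquoise look-alike of the puller alone.

How it is judged:
On the way, in this order (a step that is already met when the one before it is completed fails the run):
1. the puller is screwed into the insert while the insert is still seated: pin centre at least 9.4 mm below the insert's top (z of puller_pin in the frame of insert_mouth below -0.0094 m and horizontal distance between puller_pin and insert_mouth below 0.004 m and z of insert in the frame of block below 0.019 m), for 0.2 s.
2. the insert is drawn clear above the block, over its pocket and upright, hanging on the puller (z of insert in the frame of block above 0.054 m and horizontal distance between insert and block below 0.015 m and angle between insert's own z axis and vertical below 0.15 rad and z of puller_pin in the frame of insert_mouth below -0.007 m), for 0.1 s.
At the end, for the whole second after the job is handed in: The insert stands upright (within 0.08 rad) on the tray's floor, its centre within 40 mm of the tray's centre along each side, at rest, with the puller still screwed in (pin at least 9.4 mm below the insert's top) (x of insert in the frame of tray between -0.04 and 0.04 m and y of insert in the frame of tray between -0.04 and 0.04 m and z of insert in the frame of tray below 0.008 m and angle between insert's own z axis and vertical below 0.08 rad and z of puller_pin in the frame of insert_mouth below -0.0094 m and linear speed of insert below 0.02 m/s and linear speed of puller below 0.03 m/s); the robot touches nothing.
It fails at once if the puller is forced against the insert (over 32 N) (contact force between puller and insert above 32 N).
It fails at once if the insert is set down hard in the tray (over 45 N) (contact force between insert and tray above 45 N).
It fails at once if the jar, tin, setter or mallet is moved more than 20 mm (distance of any of jar, tin, setter, mallet from where it was at the start of the episode above 0.02 m).
It also fails if it takes over 72 s, if anything falls off the work surface, if the arm or the gripper's body presses on something with over 40 N, if the wrist force passes 120 N, or if a joint passes its speed limit or range.

### The arm

A 7-joint arm with a two-finger parallel gripper is mounted at the origin on the work surface. World frame = base frame: x ahead of the robot, y to its left, z up, the work surface at z = 0. Lengths are in m, angles in rad, forces in N, time in s.
With the tool pointing down it reaches from about 0.425 to 0.975 m from the base axis. Payload 16.7 kg.
Tool frame: the origin (TCP) lies at the very end of the fingers, on their centre line; the grasp point (between the pads) lies 19 mm behind it; y points along the fingers, x is the direction in which the jaws open and shut, and the axes are right-handed (so a half turn about y gives the same grasp; the last joint's range is limited). The gripper opens to 85 mm and grips with 20 to 120 N. Pads are 22 mm wide; open, the fingers measure 114 mm over their backs; the gripper's body (76 mm by 85 mm) begins 54 mm behind the grasp point. The pads swing forward as they close: fully open they stand 13 mm farther back than shut.
Start: joints at [0.954, 0.426, 0.074, 1.606, -0.034, 1.111, -0.067], TCP at [0.304, -0.602, 0.231] pointing down, gripper open.
Joint ranges: [-2.85, 2.85], [-0.5, 2.14], [-1.23, 1.37], [0.21, 2.46], [-1.02, 4.16], [0.16, 2.05], [-2.73, 2.73]. Speed limits (rad/s): [1.89, 1.89, 2.39, 2.39, 3.01, 3.01, 3.01].

### API

Orientations are given as a 3x3 rotation matrix whose columns are the frame's x, y, z axes.
In Python, from plant import * gives the robot as it stands. The module is installed in compiled form; this text tells all that it offers.
- The arm moves only by the tool arm_command, never from a script. Its argument "motion" is a list that holds one entry, the list of rows, each a list of 5 numbers: the closure, from 0 (fully open) to 1 (shut), then the shift along the tool's x, y, z in cm, then the turn about the tool's y in rad. In form: [[[gripper, dx, dy, dz, yaw], ...]]. A call has exactly 5 rows; each row shifts and turns the pose as measured when the row begins, along the tool's axes as they then stand; what a row does not reach is not made up. A row lasts 1/8 s, in which the tool goes at most 62.5 mm and 10.7 degrees, less where a joint would pass 70% of its speed; a pose out of reach is approached as far as the arm can. A call is refused whole if a number of a shift passes 6.25 or a number of a turn 0.188, either way. A call with a gripper value outside its range is refused whole. The fingers move at their own pace and stop on an object; "newtons" is the grip in N (left out, the last holds). Time passes only in rows, so rows that do not move let the fingers close, or fill a call up. It gives the time, the measured TCP pose, the force and the opening at its end, in the units of the state.
- state(): the state, without advancing time (a new reading comes with each control period).
- get_image(name): name is "scene" or "top"; returns the picture (384x512x3 uint8, blue, green, red); there is no depth.
- camera_info(name): a dict with "intrinsics" (3x3 intrinsics, pixels), "T" (4x4, takes a point from camera to world coordinates). Camera axes: x right, y up, looking along -z (the intrinsics and any distortion apply to the point x, -y, -z); pixel columns grow to the right and rows downward; lengths in m; the calibration is good to about 2 mm. A picture is of the moment at which its call begins. camera_info takes no time and is no camera call.
- close_job(): hands the job in, once; it reports no verdict.
The state is a dict: "time": time; "qpos": joint angles; "joint_velocities": joint speeds; "tau": joint torques, N m; "tool_pos": TCP position; "ee_rot": TCP orientation; "contact_force": force on the tool from outside, world axes, zero at the start; "ft_torque": the same for the moment, N m; "gripper_width": finger opening in m.
Only numpy, scipy, OpenCV 4.12 (cv2) and the standard library are available. Lean on these libraries where they do the work, as an engineer would, in place of code of your own. Each camera call takes 0.05 s, during which the arm holds its last target.

## Working session

There is one attempt and no reset: what is moved stays moved. The work goes in short steps, Python scripts to look and compute and a tool call to move; the robot and the scene stay as the last step left them, time stands still between calls to the robot, and variables do not carry over. Pictures are saved under pics/ and viewed, and the job is handed in when it is done.

Besides the shell and the picture viewer there is one more tool, called after "Call:" by a JSON object that holds its "fn" and its "kwargs". arm_command: Moves the arm, as the interface text tells. Its arguments: {"type":"object","properties":{"motion":{"type":"array","items":{"type":"array","items":{"type":"array","items":{"type":"number"}}}},"newtons":{"type":"number"}},"required":["motion"]}

```bash
mkdir -p pics; python3 - <<'E'
from plant import *
import cv2,numpy as np
for n in ("scene","top"):
    im=get_image(n); cv2.imwrite(f"pics/{n}0.png",im); c=camera_info(n); print(n,c)
s=state(); print(s)
E
```

```text
scene {'intrinsics': array([[361.99477003,   0.        , 258.65325195],
       [  0.        , 361.99477003, 186.45515029],
       [  0.        ,   0.        ,   1.        ]]), 'T': array([[ 0.50046245, -0.73477211,  0.45787257,  0.91706969],
       [ 0.86567423,  0.41733564, -0.27647619, -0.20295709],
       [ 0.01206045,  0.53473443,  0.8449341 ,  0.7006954 ],
       [ 0.        ,  0.        ,  0.        ,  1.        ]])}
top {'intrinsics': array([[436.43317248,   0.        , 259.42684186],
       [  0.        , 436.43317248, 188.89124949],
       [  0.        ,   0.        ,   1.        ]]), 'T': array([[-0.00497426,  0.99313663, -0.11685414,  0.45341281],
       [-0.99997876, -0.00543214, -0.00360024, -0.00734362],
       [-0.0042103 ,  0.11683375,  0.99314256,  1.12231035],
       [ 0.        ,  0.        ,  0.        ,  1.        ]])}
{'time': 0.1, 'qpos': array([ 0.95349329,  0.4266898 ,  0.07386792,  1.60655864, -0.03412807,
        1.1107579 , -0.06706983]), 'joint_velocities': array([-0.000498  , -0.00150963, -0.00029061, -0.00084823,  0.00065977,
       -0.0005602 ,  0.00124308]), 'tau': array([ 9.35861404e-03, -9.51535034e+01,  3.77284616e+00, -4.64396667e+01,
        1.98282022e-02,  6.59865065e-03,  1.74390379e-05]), 'tool_pos': array([ 0.30418669, -0.60216555,  0.23066058]), 'ee_rot': array([[ 4.50901132e-01, -5.76606851e-04,  8.92573715e-01],
       [-8.92573158e-01,  9.99505608e-04,  4.50901496e-01],
       [-1.15212533e-03, -9.99999334e-01, -6.39855880e-05]]), 'contact_force': array([0.8273153 , 0.21121811, 0.41410434]), 'ft_torque': array([0.00628385, 0.04303918, 0.03087656]), 'gripper_width': 0.08537090136383466}
```

View pics/scene0.png

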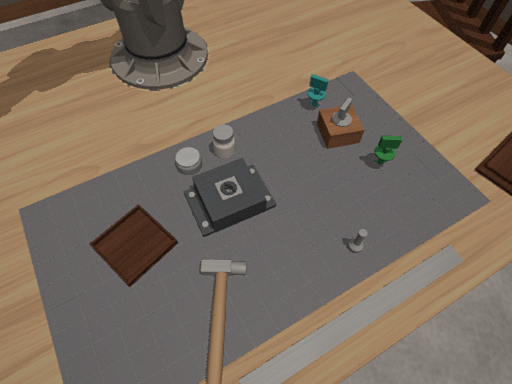

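View pics/top0.png

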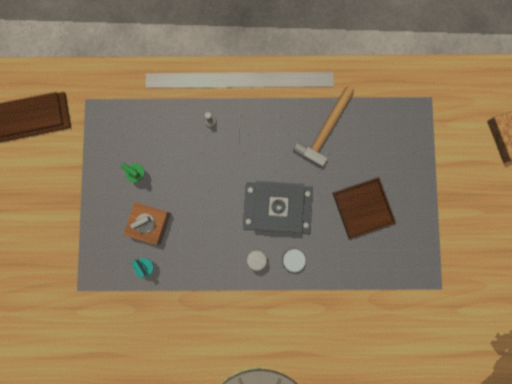

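The scene view shows the stand with the grey puller at about (341,120), the block at (230,190) and the tray at (134,243). In the top view they are at (147,224), (278,207) and (364,208). I'll zoom in on both.

```bash
python3 - <<'E'
import cv2,numpy as np
t=cv2.imread("pics/top0.png"); s=cv2.imread("pics/scene0.png")
def crop(im,x,y,w,h,k): return cv2.resize(im[y:y+h,x:x+w],None,fx=k,fy=k,interpolation=cv2.INTER_CUBIC)
a=crop(t,115,195,65,50,6); b=crop(t,240,175,75,65,6)
c=crop(s,305,80,75,75,5); d=crop(s,180,150,100,85,4)
def pad(i): 
    o=np.zeros((300,400,3),np.uint8); j=i[:300,:400]; 
    k=min(300/i.shape[0],400/i.shape[1],1); j=cv2.resize(i,None,fx=k,fy=k); o[:j.shape[0],:j.shape[1]]=j; return o
cv2.imwrite("pics/z0.png",np.vstack([np.hstack([pad(a),pad(b)]),np.hstack([pad(c),pad(d)])]))
E
```

```text
(no output)
```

View pics/z0.png

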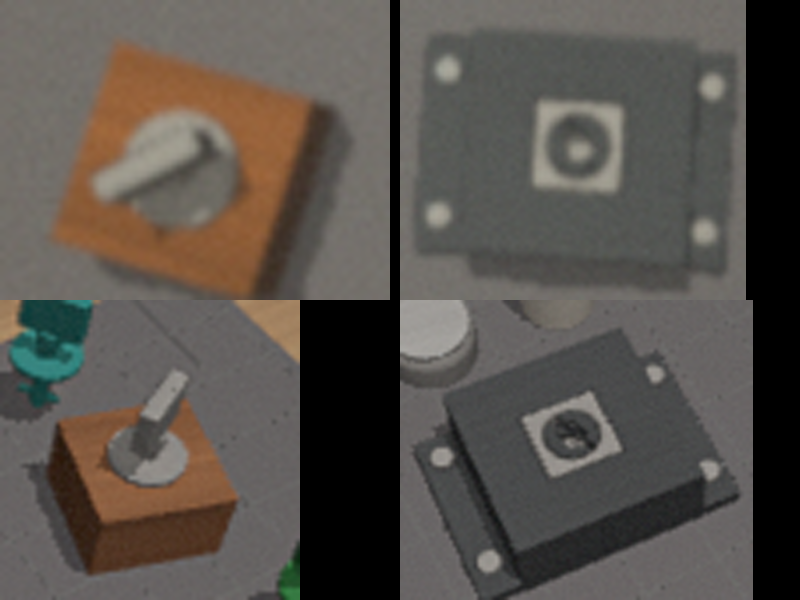

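```bash
cat > h.py <<'E'
import cv2,numpy as np
CI={}
def ray(ci,u,v):
    K=ci["intrinsics"];T=ci["T"]
    d=np.array([(u-K[0,2])/K[0,0],-(v-K[1,2])/K[1,1],-1.0]); return T[:3,3],T[:3,:3]@d
def onplane(ci,u,v,z):
    o,d=ray(ci,u,v); return (o+d*(z-o[2])/d[2])
def proj(ci,p):
    T=ci["T"];K=ci["intrinsics"]; q=T[:3,:3].T@(np.asarray(p)-T[:3,3]); q=np.array([q[0],-q[1],-q[2]]); r=K@q; return r[:2]/r[2]
def rectpts(ci,mask,z):
    cs,_=cv2.findContours(mask,cv2.RETR_EXTERNAL,cv2.CHAIN_APPROX_NONE)
    c=max(cs,key=cv2.contourArea)[:,0]
    P=np.array([onplane(ci,u,v,z)[:2] for u,v in c]); return c,P
E
python3 - <<'E'
from h import *; from plant import camera_info
for n in ("top","scene"):
    im=cv2.imread(f"pics/{n}0.png"); ci=camera_info(n); hsv=cv2.cvtColor(im,cv2.COLOR_BGR2HSV)
    # tray/stand/insert masks
    def sub(m,x,y,w,h):
        o=np.zeros_like(m); o[y:y+h,x:x+w]=m[y:y+h,x:x+w]; return o
    S=hsv[...,1];V=hsv[...,2];H=hsv[...,0]
    brown=((S>90)&((H<20)|(H>170))).astype(np.uint8)*255
    light=((S<50)&(V>120)).astype(np.uint8)*255
    R={"top":dict(tray=(325,170,80,75),stand=(118,198,60,52),ins=(262,190,34,34)),"scene":dict(tray=(85,200,100,90),stand=(305,90,70,65),ins=(205,165,50,45))}[n]
    for k,m,z in (("tray",brown,0.018),("stand",brown,0.05),("ins",light,0.052)):
        c,P=rectpts(ci,sub(m,*R[k]),z)
        r=cv2.minAreaRect((P*1000).astype(np.float32)); print(n,k,[np.round(x,1) for x in r], "px",np.round(cv2.minAreaRect(c)[0],1))
        if k=="ins": pass
    # crop insert x10 enhanced
    x,y,w,h=R["ins"]; q=cv2.resize(im[y:y+h,x:x+w],None,fx=12,fy=12,interpolation=cv2.INTER_CUBIC)
    q=np.clip((q.astype(float)-10)*2.2,0,255).astype(np.uint8); cv2.imwrite(f"pics/ins_{n}.png",q)
E
```

```text
top tray [array([ 534.3, -267.7]), array([122.8, 124.1]), np.float64(18.4)] px [364.1 207.7]
top stand [array([495.7, 274.6]), array([93.1, 86.2]), np.float64(73.1)] px [146.2 223.5]
top ins [array([535.7, -48.9]), array([44.3, 46.8]), np.float64(89.3)] px [278.  206.5]
scene tray [array([ 538.5, -266.7]), array([130.3, 123.4]), np.float64(18.4)] px [133.4 242.8]
scene stand [array([510.2, 265.3]), array([105.3, 119.7]), np.float64(73.0)] px [340.  125.9]
scene ins [array([536. , -47.8]), array([44. , 45.5]), np.float64(85.9)] px [228.3 187.6]
```

View pics/ins_scene.png

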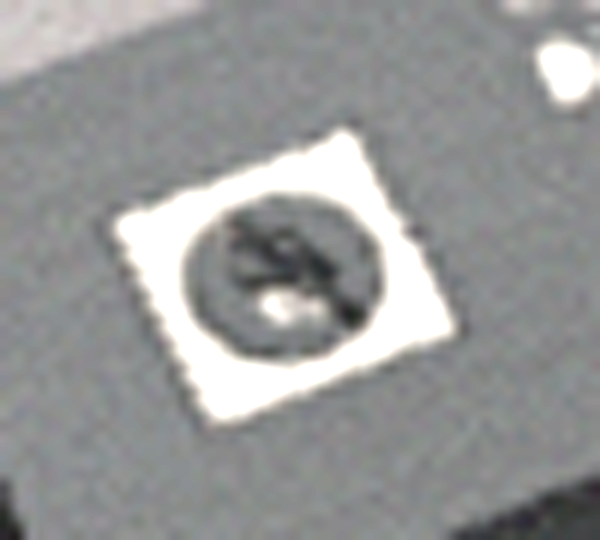

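View pics/ins_top.png

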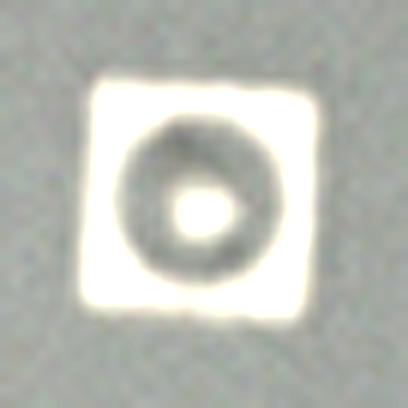

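```bash
python3 - <<'E'
from h import *; from plant import camera_info
ci=camera_info("scene")
a=onplane(ci,205+240/12-.5,165+235/12-.5,.052);b=onplane(ci,205+350/12-.5,165+312/12-.5,.052)
print(a,b,np.linalg.norm(a-b),np.arctan2(*(b-a)[[1,0]]), (a+b)/2)
for n,(x,y,w,h),k in (("top",(126,200,45,45),13),("scene",(315,90,55,60),10)):
    im=cv2.imread(f"pics/{n}0.png")
    q=cv2.resize(im[y:y+h,x:x+w],None,fx=k,fy=k,interpolation=cv2.INTER_CUBIC)
    q=np.clip((q.astype(float)-10)*1.5,0,255).astype(np.uint8)
    for i in range(0,w,5): cv2.putText(q,str(x+i),(i*k,10),0,.35,(0,0,0),1); cv2.line(q,(i*k,12),(i*k,q.shape[0]),(90,90,90),1) 
    for i in range(0,h,5): cv2.putText(q,str(y+i),(0,i*k+4),0,.35,(0,0,0),1); cv2.line(q,(20,i*k),(q.shape[1],i*k),(90,90,90),1) 
    cv2.imwrite(f"pics/pull_{n}.png",q)
E
```

```text
[ 0.52449324 -0.05087325  0.052     ] [ 0.54829276 -0.04144991  0.052     ] 0.0255971968196001 0.3770072542548453 [ 0.536393   -0.04616158  0.052     ]
```

View pics/pull_scene.png

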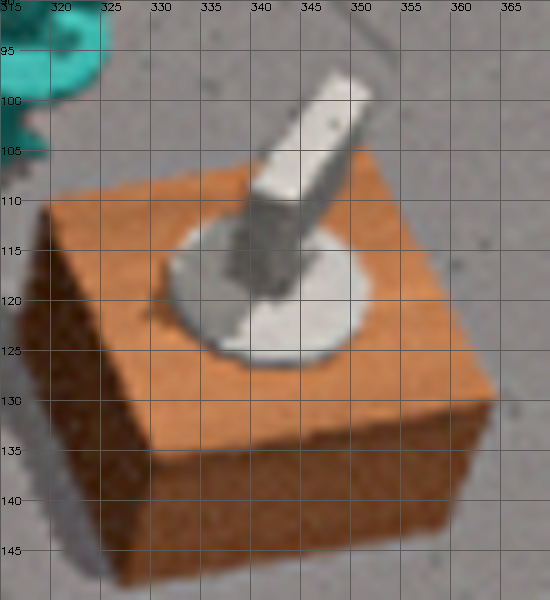

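View pics/pull_top.png

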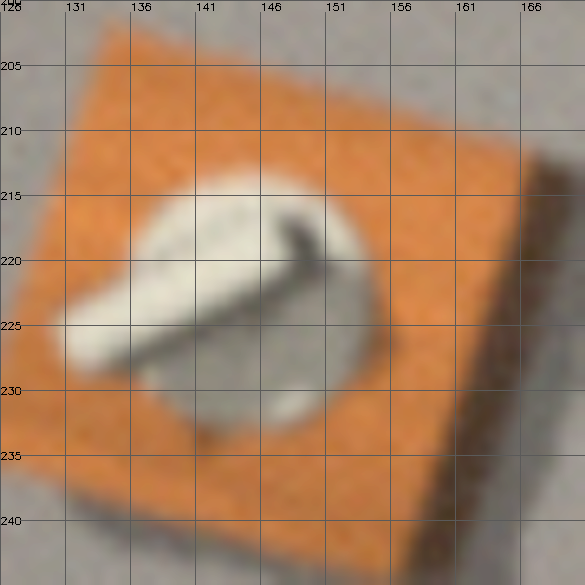

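```bash
python3 - <<'E'
from h import *; from plant import camera_info
s=camera_info("scene");t=camera_info("top")
a=onplane(s,348.9,97.7,.104);b=onplane(s,341.7,109,.104);print("scene head",a,b,(a+b)/2,np.linalg.norm(a-b),np.arctan2(*(a-b)[[1,0]]))
a=onplane(t,131.7,225.3,.104);b=onplane(t,147.9,217.5,.104);print("top head",a,b,(a+b)/2,np.linalg.norm(a-b),np.arctan2(*(b-a)[[1,0]]))
print("flange top",onplane(t,144.8,222.9,.055))
L=onplane(s,341.3,118.3,.055);print("flange scene",L)
print("stand scene corners",[np.round(onplane(s,u-.5,v-.5,.05),3) for u,v in((320,110),(352,105),(365,130),(331,136))])
print("stand top", [np.round(onplane(t,u-.5,v-.5,.05),3) for u,v in((134.2,202.5),(166.5,211.5),(156.5,244.5),(125,235.8))])
E
```

```text
scene head [0.48621553 0.2961918  0.104     ] [0.50688449 0.25977957 0.104     ] [0.49655001 0.27798569 0.104     ] 0.04186951329751639 2.0870801451262393
top head [0.4894614  0.29429727 0.104     ] [0.50742244 0.25697292 0.104     ] [0.49844192 0.2756351  0.104     ] 0.041421087655246866 -1.1222893250135693
flange top [0.49687867 0.2769438  0.055     ]
flange scene [0.4973885  0.27832346 0.055     ]
stand scene corners [array([0.444, 0.253, 0.05 ]), array([0.469, 0.332, 0.05 ]), array([0.55 , 0.309, 0.05 ]), array([0.525, 0.227, 0.05 ])]
stand top [array([0.549, 0.307, 0.05 ]), array([0.526, 0.227, 0.05 ]), array([0.446, 0.25 , 0.05 ]), array([0.467, 0.327, 0.05 ])]
```

```bash
cat > st.py <<'E'
import numpy as np
from plant import state
def ang(R): return np.arctan2(R[1,0],R[0,0])
def show(tgt=None,a=None):
    s=state();R=s["ee_rot"];p=s["tool_pos"]
    print("t",round(s["time"],2),"p",np.round(p*1000,1),"xang",round(ang(R),3),"tilt",np.round(R[:2,1]*1000,0),"F",np.round(s["contact_force"],1),"M",np.round(s["ft_torque"],2),"w",round(s["gripper_width"]*1000,1),"q7",round(s["qpos"][6],2))
    if tgt is not None: print("shift cm (tool)",np.round(R.T@(np.array(tgt)-p)*100,2))
    if a is not None:
        d=(a-ang(R)+np.pi)%(2*np.pi)-np.pi; print("yaw",round(-d,3))
    return s
def plan(path,n,step=.055,rot=.17):
    # path: list of (pos,ang); prints rows, 5 per call
    s=state();R=s["ee_rot"];p=s["tool_pos"].copy();th=ang(R)
    for tgt,a in path:
        tgt=np.array(tgt);d=(a-th+np.pi)%(2*np.pi)-np.pi
        k=max(1,int(np.ceil(max(np.linalg.norm(tgt-p)/step,abs(d)/rot))))
        dp=(tgt-p)/k
        for i in range(k):
            X=np.array([np.cos(th),np.sin(th),0]);Y=np.array([0,0,-1.]);Z=np.cross(X,Y)
            print([0]+[round(float(v*100),2) for v in (dp@X,dp@Y,dp@Z)]+[round(-d/k,3)])
            th+=d/k
        p=tgt
E
python3 - <<'E'
from st import *
show((.5,-.15,.23),0.48)
plan([((.5,-.2,.23),-.38),((.497,.277,.2),.48)],0)
E
```

```text
t 0.1 p [ 304.2 -602.2  230.7] xang -1.103 tilt [-1.  1.] F [0.8 0.2 0.4] M [0.01 0.04 0.03] w 85.4 q7 -0.07
shift cm (tool) [-31.53   0.1   37.87]
yaw -1.583
[0, -3.01, 0.01, 3.96, np.float64(-0.08)]
[0, -2.68, 0.01, 4.19, np.float64(-0.08)]
[0, -2.34, 0.01, 4.39, np.float64(-0.08)]
[0, -1.98, 0.01, 4.56, np.float64(-0.08)]
[0, -1.6, 0.01, 4.7, np.float64(-0.08)]
[0, -1.22, 0.01, 4.82, np.float64(-0.08)]
[0, -0.83, 0.01, 4.9, np.float64(-0.08)]
[0, -0.43, 0.01, 4.95, np.float64(-0.08)]
[0, -0.04, 0.01, 4.97, np.float64(-0.08)]
[0, -2.0, 0.33, 4.91, np.float64(-0.096)]
[0, -1.52, 0.33, 5.08, np.float64(-0.096)]
[0, -1.03, 0.33, 5.2, np.float64(-0.096)]
[0, -0.53, 0.33, 5.27, np.float64(-0.096)]
[0, -0.02, 0.33, 5.3, np.float64(-0.096)]
[0, 0.48, 0.33, 5.28, np.float64(-0.096)]
[0, 0.99, 0.33, 5.21, np.float64(-0.096)]
[0, 1.48, 0.33, 5.09, np.float64(-0.096)]
[0, 1.96, 0.33, 4.93, np.float64(-0.096)]
```

Call:
{"fn": "arm_command", "kwargs": {"motion": [[[0,-3,0,4,-0.08],[0,-2.7,0,4.2,-0.08],[0,-2.3,0,4.4,-0.08],[0,-2,0,4.6,-0.08],[0,-1.6,0,4.7,-0.08]]], "newtons": 40}}

```text
time: 0.72
tool_pos: [0.4131, -0.374, 0.2285]
ee_rot: [[0.767, -0.004, 0.642], [-0.642, 0.002, 0.767], [-0.004, -1.0, -0.001]]
contact_force: [0.6, -1.0, 0.2]
gripper_width: 0.0851
```

Call:
{"fn": "arm_command", "kwargs": {"motion": [[[0,-1.2,0,4.8,-0.08],[0,-0.8,0,4.9,-0.08],[0,-0.4,0,5,-0.08],[0,0,0,5,-0.08],[0,-2,0.3,4.9,-0.1]]]}}

```text
time: 1.35
tool_pos: [0.5014, -0.1338, 0.225]
ee_rot: [[0.965, -0.004, 0.26], [-0.26, 0.002, 0.965], [-0.005, -1.0, 0.001]]
contact_force: [1.2, -0.0, 0.6]
gripper_width: 0.0852
```

```bash
python3 - <<'E'
from st import *
show()
plan([((.497,.277,.2),.48)],0)
E
```

```text
t 1.35 p [ 501.4 -133.8  225. ] xang -0.263 tilt [-4.  2.] F [ 1.2 -0.   0.6] M [ 0.03 -0.07  0.02] w 85.2 q7 -0.19
[0, -1.39, 0.31, 4.94, np.float64(-0.093)]
[0, -0.93, 0.31, 5.05, np.float64(-0.093)]
[0, -0.45, 0.31, 5.11, np.float64(-0.093)]
[0, 0.02, 0.31, 5.13, np.float64(-0.093)]
[0, 0.5, 0.31, 5.11, np.float64(-0.093)]
[0, 0.97, 0.31, 5.04, np.float64(-0.093)]
[0, 1.44, 0.31, 4.93, np.float64(-0.093)]
[0, 1.89, 0.31, 4.78, np.float64(-0.093)]
```

Call:
{"fn": "arm_command", "kwargs": {"motion": [[[0,-1.4,0.3,4.9,-0.093],[0,-0.9,0.3,5,-0.093],[0,-0.5,0.3,5.1,-0.093],[0,0,0.3,5.1,-0.093],[0,0.5,0.3,5.1,-0.093]]]}}

```text
time: 1.98
tool_pos: [0.4944, 0.1296, 0.2097]
ee_rot: [[0.977, -0.005, -0.215], [0.215, 0.002, 0.977], [-0.004, -1.0, 0.003]]
contact_force: [0.8, -1.0, -0.0]
gripper_width: 0.0855
```

```bash
python3 - <<'E'
from st import *
show()
plan([((.497,.277,.2),.48)],0)
E
```

```text
t 1.98 p [494.4 129.6 209.7] xang 0.217 tilt [-5.  2.] F [ 0.8 -1.  -0. ] M [ 0.02 -0.02  0.03] w 85.5 q7 -0.29
[0, 1.14, 0.32, 4.78, np.float64(-0.088)]
[0, 1.56, 0.32, 4.66, np.float64(-0.088)]
[0, 1.96, 0.32, 4.51, np.float64(-0.088)]
```

Call:
{"fn": "arm_command", "kwargs": {"motion": [[[0,1.1,0.3,4.8,-0.088],[0,1.6,0.3,4.7,-0.088],[0,2,0.3,4.5,-0.088],[0,0,0,0,0],[0,0,0,0,0]]]}}

```text
time: 2.6
tool_pos: [0.4944, 0.2858, 0.1994]
ee_rot: [[0.88, -0.007, -0.476], [0.476, 0.002, 0.88], [-0.005, -1.0, 0.005]]
contact_force: [-0.6, 0.1, -0.9]
gripper_width: 0.0854
```

```bash
python3 - <<'E'
from st import *
show((.497,.277,.15),.48)
from plant import get_image
import cv2
t=get_image("top");s=get_image("scene")
a=cv2.resize(t[180:265,100:200],None,fx=4,fy=4);b=cv2.resize(s[20:150,290:390],None,fx=4,fy=4)
cv2.imwrite("pics/a1.png",np.hstack([cv2.copyMakeBorder(a,0,520-a.shape[0],0,0,0),b]))
E
```

```text
t 2.6 p [494.4 285.8 199.4] xang 0.496 tilt [-7.  2.] F [-0.6  0.1 -0.9] M [-0.04 -0.02  0.03] w 85.4 q7 -0.36
shift cm (tool) [-0.16  4.94 -0.92]
yaw 0.016
```

View pics/a1.png

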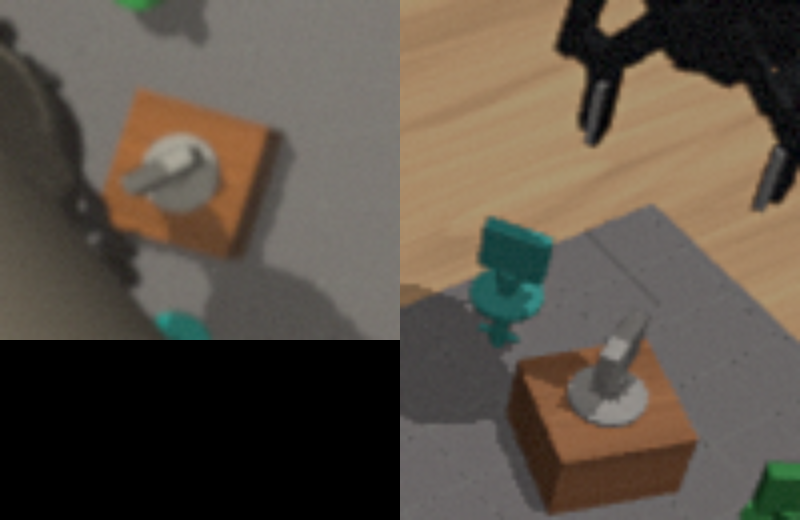

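The gripper is over the stand at the right heading, with the puller in view and the look-alikes clear. I'll go down.

Call:
{"fn": "arm_command", "kwargs": {"motion": [[[0,-0.2,3,-0.9,0.01],[0,0,3,0,0],[0,0,2,0,0],[0,0,0,0,0],[0,0,0,0,0]]]}}

```text
time: 3.32
tool_pos: [0.4991, 0.2715, 0.1197]
ee_rot: [[0.889, -0.003, -0.458], [0.458, 0.001, 0.889], [-0.002, -1.0, 0.002]]
contact_force: [0.3, -0.0, 0.6]
gripper_width: 0.085
```

```bash
python3 - <<'E'
from st import *
show((.497,.277,.069),.48)
E
```

```text
t 3.33 p [499.1 271.5 119.7] xang 0.476 tilt [-3.  1.] F [ 0.3 -0.   0.6] M [0.   0.01 0.01] w 85.0 q7 -0.42
shift cm (tool) [0.07 5.07 0.58]
yaw -0.004
```

Call:
{"fn": "arm_command", "kwargs": {"motion": [[[0,0,2,0.4,0],[0,0,2,0.1,0],[0,0,1,0,0],[0,0,0,0,0],[0,0,0,0,0]]]}}

```text
time: 3.95
tool_pos: [0.4973, 0.2763, 0.068]
ee_rot: [[0.889, -0.001, -0.457], [0.457, 0.002, 0.889], [-0.0, -1.0, 0.002]]
contact_force: [-0.9, -0.9, 0.5]
gripper_width: 0.0854
```

```bash
python3 - <<'E'
from st import *
show((.497,.277,.069),.48)
E
```

```text
t 3.95 p [497.3 276.3  68. ] xang 0.475 tilt [-1.  2.] F [-0.9 -0.9  0.5] M [ 0.04 -0.01 -0.01] w 85.4 q7 -0.48
shift cm (tool) [ 0.   -0.1   0.08]
yaw -0.005
```

Call:
{"fn": "arm_command", "kwargs": {"motion": [[[1,0,0,0,0],[1,0,0,0,0],[1,0,0,0,0],[1,0,0,0,0],[1,0,0,0,0]]], "newtons": 80}}

```text
time: 4.58
tool_pos: [0.498, 0.2765, 0.0696]
ee_rot: [[0.889, 0.001, -0.457], [0.457, 0.003, 0.889], [0.002, -1.0, 0.002]]
contact_force: [-1.7, -0.1, 2.0]
gripper_width: 0.0127
```

```bash
python3 - <<'E'
from st import *
show((.497,.277,.069),.48)
E
```

```text
t 4.58 p [498.  276.5  69.6] xang 0.475 tilt [1. 3.] F [-1.7 -0.1  2. ] M [-0.15  0.31  0.01] w 12.7 q7 -0.48
shift cm (tool) [-0.07  0.06  0.09]
yaw -0.005
```

Call:
{"fn": "arm_command", "kwargs": {"motion": [[[1,0,-1,0,0],[1,0,-3,0,0],[1,0,-4,0,0],[1,0,-4,0,0],[1,0,0,0,0]]]}}

```text
time: 5.2
tool_pos: [0.4972, 0.2761, 0.1945]
ee_rot: [[0.889, -0.001, -0.458], [0.458, 0.002, 0.889], [0.0, -1.0, 0.002]]
contact_force: [0.3, 0.1, -3.4]
gripper_width: 0.0125
```

```bash
python3 - <<'E'
from st import *
show()
plan([((.515,.12,.19),1.2),((.536,-.048,.18),1.95)],0)
from plant import get_image
import cv2
s=get_image("scene"); cv2.imwrite("pics/a2.png",cv2.resize(s[20:170,270:420],None,fx=4,fy=4))
E
```

```text
t 5.2 p [497.2 276.1 194.5] xang 0.476 tilt [-1.  2.] F [ 0.3  0.1 -3.4] M [-0.   -0.06 -0.02] w 12.5 q7 -0.36
[0, -1.11, 0.09, -2.94, np.float64(-0.145)]
[0, -1.53, 0.09, -2.75, np.float64(-0.145)]
[0, -1.91, 0.09, -2.5, np.float64(-0.145)]
[0, -2.25, 0.09, -2.2, np.float64(-0.145)]
[0, -2.54, 0.09, -1.85, np.float64(-0.145)]
[0, -2.98, 0.2, -1.61, np.float64(-0.15)]
[0, -3.19, 0.2, -1.15, np.float64(-0.15)]
[0, -3.32, 0.2, -0.66, np.float64(-0.15)]
[0, -3.38, 0.2, -0.15, np.float64(-0.15)]
[0, -3.37, 0.2, 0.35, np.float64(-0.15)]
```

View pics/a2.png

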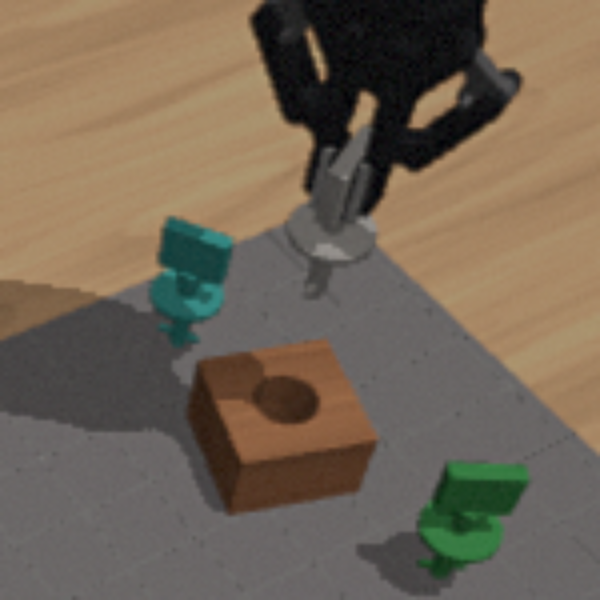

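The puller is held upright and clear of the stand. I'll start towards the block and watch joint 7.

Call:
{"fn": "arm_command", "kwargs": {"motion": [[[1,-1.1,0.1,-2.9,-0.145],[1,-1.5,0.1,-2.8,-0.145],[1,-1.9,0.1,-2.5,-0.145],[1,-2.3,0.1,-2.2,-0.145],[1,-2.5,0.1,-1.9,-0.145]]]}}

```text
time: 5.88
tool_pos: [0.5132, 0.1161, 0.1821]
ee_rot: [[0.336, -0.011, -0.942], [0.942, 0.0, 0.336], [-0.004, -1.0, 0.01]]
contact_force: [-0.0, 0.3, -3.0]
gripper_width: 0.0121
```

```bash
python3 - <<'E'
from st import *
show()
plan([((.536,-.048,.17),1.95)],0)
E
```

```text
t 5.88 p [513.2 116.1 182.1] xang 1.228 tilt [-11.   0.] F [-0.   0.3 -3. ] M [-0.11 -0.05  0.04] w 12.1 q7 0.64
[0, -2.94, 0.24, -1.53, np.float64(-0.144)]
[0, -3.13, 0.24, -1.09, np.float64(-0.144)]
[0, -3.25, 0.24, -0.63, np.float64(-0.144)]
[0, -3.31, 0.24, -0.16, np.float64(-0.144)]
[0, -3.3, 0.24, 0.32, np.float64(-0.144)]
```

Call:
{"fn": "arm_command", "kwargs": {"motion": [[[1,-2.9,0.2,-1.5,-0.144],[1,-3.1,0.2,-1.1,-0.144],[1,-3.2,0.1,-0.6,-0.144],[1,-3.3,0,-0.2,-0.144],[1,-3.2,0,0.3,-0.144]]]}}

```text
time: 6.5
tool_pos: [0.5338, -0.0514, 0.1706]
ee_rot: [[-0.392, -0.02, -0.92], [0.92, 0.001, -0.392], [0.009, -1.0, 0.018]]
contact_force: [1.1, -0.7, -2.6]
gripper_width: 0.0123
```

Call:
{"fn": "arm_command", "kwargs": {"motion": [[[1,0,0,0,0],[1,0,0,0,0],[1,0,0,0,0],[1,0,0,0,0],[1,0,0,0,0]]]}}

```text
time: 7.12
tool_pos: [0.532, -0.0518, 0.1679]
ee_rot: [[-0.39, -0.024, -0.921], [0.921, 0.002, -0.39], [0.011, -1.0, 0.021]]
contact_force: [0.2, 0.1, -1.9]
gripper_width: 0.0123
```

```bash
python3 - <<'E'
from st import *
show((.536,-.048,.15),1.95)
from plant import get_image
import cv2
s=get_image("scene");t=get_image("top");cv2.imwrite("pics/s3.png",s);cv2.imwrite("pics/t3.png",t)
cv2.imwrite("pics/a3.png",np.hstack([cv2.resize(s[80:230,160:310],None,fx=2.6,fy=2.6),cv2.resize(t[130:280,200:350],None,fx=2.6,fy=2.6)]))
E
```

```text
t 7.12 p [532.  -51.8 167.9] xang 1.971 tilt [-24.   2.] F [ 0.2  0.1 -1.9] M [-0.    0.   -0.02] w 12.3 q7 1.64
shift cm (tool) [ 0.17  1.78 -0.55]
yaw 0.021
```

View pics/a3.png

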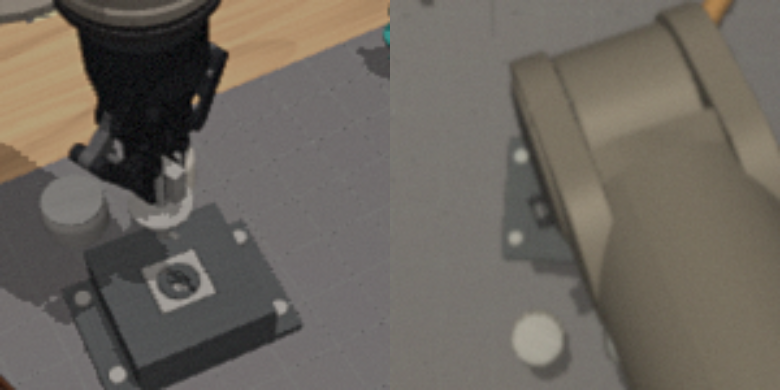

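The puller tip hangs just behind the insert in the scene view, held but about 24 mrad off vertical. I'll lower it close to the mouth and measure again.

Call:
{"fn": "arm_command", "kwargs": {"motion": [[[1,0.2,0.8,-0.6,0.02],[1,0,1.0,0,0],[1,0,0.8,0,0],[1,0,0.6,0,0],[1,0,0,0,0]]]}}

```text
time: 7.85
tool_pos: [0.5359, -0.0472, 0.1328]
ee_rot: [[-0.37, -0.025, -0.929], [0.929, 0.002, -0.37], [0.012, -1.0, 0.022]]
contact_force: [0.6, -0.5, -2.0]
gripper_width: 0.0119
```

```bash
python3 - <<'E'
from st import *
show((.537,-.048,.13),1.95)
from plant import get_image
import cv2
s=get_image("scene");cv2.imwrite("pics/s4.png",s)
cv2.imwrite("pics/a4.png",cv2.resize(s[130:220,180:290],None,fx=7,fy=6.5,interpolation=cv2.INTER_CUBIC))
E
```

```text
t 7.85 p [535.9 -47.2 132.8] xang 1.95 tilt [-25.   2.] F [ 0.6 -0.5 -2. ] M [-0.05 -0.1   0.09] w 11.9 q7 1.58
shift cm (tool) [-0.12  0.28 -0.07]
yaw 0.0
```

View pics/a4.png

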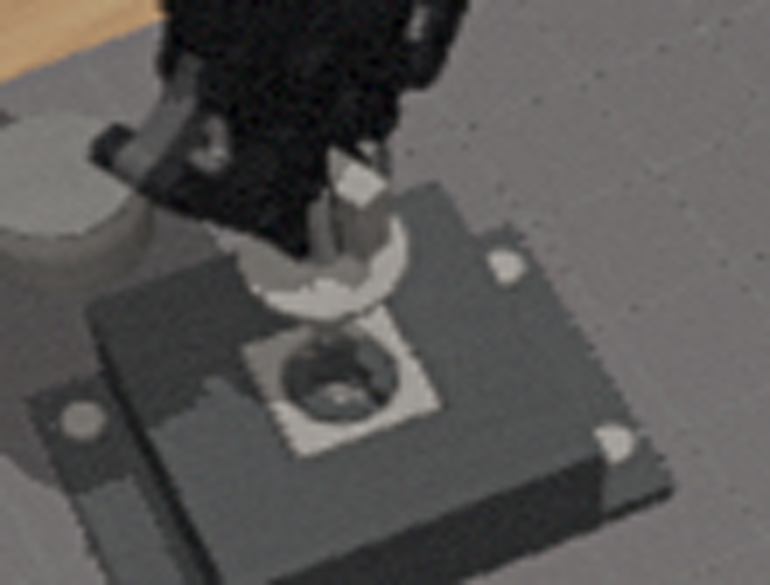

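```bash
python3 - <<'E'
from h import *; from plant import camera_info
s=camera_info("scene")
R0=np.array([-.025,.002,-1]);p=np.array([.5359,-.0472,.1328])
tip=p+R0*.0616
print("tip",tip)
for hgt in (.042,.047):
    c=tip-R0*hgt
    P=np.array([proj(s,c+.024*np.array([np.cos(a),np.sin(a),0])) for a in np.linspace(0,6.28,200)])
    print(hgt,"u",P[:,0].min(),P[:,0].max(),"vmax",P[:,1].max(), P[P[:,1].argmax()])
im=cv2.imread("pics/s4.png");q=cv2.cvtColor(im,cv2.COLOR_BGR2GRAY).astype(int)
for v in (164,166,168,170,172,174): print(v,q[v,208:246])
for u in (224,226,228): print(u,q[170:200,u])
# insert check
E
```

```text
tip [ 0.53436   -0.0470768  0.0712   ]
0.042 u 214.40533923416731 238.78462311973848 vmax 180.7684222975401 [226.22224606 180.7684223 ]
0.047 u 214.1961779691649 238.7229927506737 vmax 179.39494191867328 [226.0822171  179.39494192]
164 [ 73  89  70  38  32  26  20  20  20  33  23  20  15  15  19  23  72  82
  86  57  55  73  75  85  86  84  85 105 156 108  82  81  82  81  81  84
  81  79]
166 [ 74  73  81 109 117 115 112  98  60  40  22  13  19  22  24  28  58  79
  87  71  50  70  72  79  82  82  76 102 153 150  97  81  82  78  85  80
  82  79]
168 [ 75  81  77  81 103  90 105 108 109 111 110  81  43  19  16   6  48  72
  85  86  56  72  76  74  79  89 122 156 157 155  96  77  80  80  83  83
  80  80]
170 [ 68  57  55  52  51  58 103 111 108 108 108 111 110 111  82  85  86  80
  84  93 110 112 111  96 101 151 156 154 155 145  96  77  82  81  85  82
  80  83]
172 [ 55  56  55  56  54  52  62 103 111 109 110 110 109 113 112 110 106 116
 119 115 111 109 111 106 114 148 153 155 149 100  81  80  81  85  81  79
  84  82]
174 [ 54  55  54  57  51  54  49  76 146 120 116 118 115 115 116 149 130 152
 161 159 158 154 126 146 154 155 156 147  97  78  84  82  84  84  83  80
  83  83]
224 [ 86 109 106 111 130 157 157 156 137  81  90  94  77  63  75  54  52  46
  45  49  58  82  76  70 104 158 159 156 159 137]
226 [ 84 109 119 159 161 158 158 158 149  96  74  80  83  54  49  43  50  47
  39  76  97  79  81  75  68 143 161 161 160  92]
228 [110 113 111 127 158 157 157 154 128  82  80  73  59  52  41  47  44  42
  51 114 119 133  83  73  70 124 161 158 101  79]
```

Call:
{"fn": "arm_command", "kwargs": {"motion": [[[1,-0.15,0.3,-0.24,0],[1,0,0.6,0,0],[1,0,0.6,0,0],[1,0,0.4,0,0],[1,0,0,0,0]]]}}

```text
time: 8.52
tool_pos: [0.5388, -0.0479, 0.1131]
ee_rot: [[-0.37, -0.024, -0.929], [0.929, 0.002, -0.37], [0.011, -1.0, 0.022]]
contact_force: [-0.7, -0.3, -2.7]
gripper_width: 0.0125
```

```bash
python3 - <<'E'
from st import *
show((.5375,-.048,.105),1.95)
E
```

```text
t 8.53 p [538.8 -47.9 113.1] xang 1.95 tilt [-24.   2.] F [-0.7 -0.3 -2.7] M [ 0.06 -0.03  0.01] w 12.5 q7 1.55
shift cm (tool) [0.03 0.81 0.11]
yaw -0.0
```

Call:
{"fn": "arm_command", "kwargs": {"motion": [[[1,0,0.3,0.06,0],[1,0,0.2,0,0],[1,0,0.1,0,0],[1,0,0.1,0,0],[1,0,0.1,0,0]]]}}

```text
time: 9.15
tool_pos: [0.5383, -0.0481, 0.1049]
ee_rot: [[-0.37, -0.023, -0.929], [0.929, 0.002, -0.37], [0.011, -1.0, 0.021]]
contact_force: [0.5, -1.0, -2.7]
gripper_width: 0.0125
```

```bash
python3 - <<'E'
from st import *
show((.5375,-.048,.105),1.95)
E
```

```text
t 9.15 p [538.3 -48.1 104.9] xang 1.95 tilt [-23.   2.] F [ 0.5 -1.  -2.7] M [ 0.01 -0.06  0.01] w 12.5 q7 1.54
shift cm (tool) [ 0.04 -0.    0.07]
yaw -0.0
```

No contact yet. Next, 1 mm steps with a force check after each call.

Call:
{"fn": "arm_command", "kwargs": {"motion": [[[1,0,0.1,0,0],[1,0,0.1,0,0],[1,0,0.1,0,0],[1,0,0.1,0,0],[1,0,0,0,0]]]}}

```text
time: 9.78
tool_pos: [0.5383, -0.0481, 0.1007]
ee_rot: [[-0.37, -0.023, -0.929], [0.929, 0.002, -0.37], [0.011, -1.0, 0.021]]
contact_force: [0.5, -0.3, -2.6]
gripper_width: 0.0118
```

```bash
python3 - <<'E'
from st import *
show((.5375,-.048,.105),1.95)
E
```

```text
t 9.78 p [538.3 -48.1 100.7] xang 1.95 tilt [-23.   2.] F [ 0.5 -0.3 -2.6] M [-0.03 -0.08  0.02] w 11.8 q7 1.54
shift cm (tool) [ 0.04 -0.43  0.08]
yaw -0.0
```

Call:
{"fn": "arm_command", "kwargs": {"motion": [[[1,0,0.1,0,0],[1,0,0.1,0,0],[1,0,0.1,0,0],[1,0,0,0,0],[1,0,0,0,0]]]}}

```text
time: 10.4
tool_pos: [0.5382, -0.0481, 0.0975]
ee_rot: [[-0.37, -0.023, -0.929], [0.929, 0.002, -0.37], [0.011, -1.0, 0.021]]
contact_force: [0.5, 0.1, -2.8]
gripper_width: 0.0127
```

```bash
python3 - <<'E'
from st import *
show((.5375,-.048,.105),1.95)
E
```

```text
t 10.4 p [538.2 -48.1  97.5] xang 1.95 tilt [-23.   2.] F [ 0.5  0.1 -2.8] M [ 0.   -0.1   0.04] w 12.7 q7 1.53
shift cm (tool) [ 0.04 -0.75  0.08]
yaw -0.0
```

Call:
{"fn": "arm_command", "kwargs": {"motion": [[[1,0,0.07,0,0],[1,0,0.07,0,0],[1,0,0.07,0,0],[1,0,0,0,0],[1,0,0,0,0]]]}}

```text
time: 11.02
tool_pos: [0.5391, -0.0479, 0.0966]
ee_rot: [[-0.37, -0.021, -0.929], [0.929, 0.001, -0.37], [0.009, -1.0, 0.019]]
contact_force: [-1.4, -0.1, 1.7]
gripper_width: 0.0125
```

```bash
python3 - <<'E'
from st import *
show((.5375,-.048,.105),1.95)
E
```

```text
t 11.03 p [539.1 -47.9  96.6] xang 1.95 tilt [-21.   1.] F [-1.4 -0.1  1.7] M [-0.01  0.25  0.02] w 12.5 q7 1.53
shift cm (tool) [ 0.06 -0.83  0.17]
yaw -0.0
```

Contact came at TCP z = 96.6 mm. The pin should rest on the slot bottom at 96.7, so it has dropped into the slots. I'll screw clockwise, following the 4 mm/rad lead.

Call:
{"fn": "arm_command", "kwargs": {"motion": [[[1,0,0,0,0.08],[1,0,0.03,0,0.08],[1,0,0.03,0,0.08],[1,0,0.03,0,0.08],[1,0,0,0,0]]]}}

```text
time: 11.65
tool_pos: [0.539, -0.0479, 0.0956]
ee_rot: [[-0.05, -0.021, -0.999], [0.999, 0.002, -0.05], [0.003, -1.0, 0.021]]
contact_force: [-1.0, 0.5, 0.7]
gripper_width: 0.0122
```

```bash
python3 - <<'E'
from st import *
show((.5375,-.048,.105),.85)
E
```

```text
t 11.65 p [539.  -47.9  95.6] xang 1.621 tilt [-21.   2.] F [-1.   0.5  0.7] M [-0.17  0.01  0.01] w 12.2 q7 1.24
shift cm (tool) [-0.   -0.94  0.17]
yaw 0.771
```

Call:
{"fn": "arm_command", "kwargs": {"motion": [[[1,0,0.04,0,0.08],[1,0,0.03,0,0.08],[1,0,0.03,0,0.08],[1,0,0.03,0,0.08],[1,0,0,0,0]]]}}

```text
time: 12.28
tool_pos: [0.539, -0.0476, 0.0943]
ee_rot: [[0.265, -0.022, -0.964], [0.964, 0.002, 0.265], [-0.004, -1.0, 0.021]]
contact_force: [-0.8, -0.6, 1.1]
gripper_width: 0.0122
```

```bash
python3 - <<'E'
from st import *
show((.5375,-.048,.105),.85)
E
```

```text
t 12.28 p [539.  -47.6  94.3] xang 1.303 tilt [-22.   2.] F [-0.8 -0.6  1.1] M [-0.03  0.09  0.02] w 12.2 q7 0.96
shift cm (tool) [-0.08 -1.07  0.15]
yaw 0.453
```

Call:
{"fn": "arm_command", "kwargs": {"motion": [[[1,0,0.04,0,0.08],[1,0,0.03,0,0.08],[1,0,0.03,0,0.08],[1,0,0.03,0,0.08],[1,0,0,0,0]]]}}

```text
time: 12.9
tool_pos: [0.5391, -0.0476, 0.0931]
ee_rot: [[0.548, -0.022, -0.837], [0.837, 0.002, 0.548], [-0.01, -1.0, 0.019]]
contact_force: [-1.0, -0.1, 0.8]
gripper_width: 0.0123
```

```bash
python3 - <<'E'
from st import *
show((.5375,-.048,.105),.85)
E
```

```text
t 12.9 p [539.1 -47.6  93.1] xang 0.991 tilt [-22.   2.] F [-1.  -0.1  0.8] M [-0.08  0.15  0.01] w 12.3 q7 0.69
shift cm (tool) [-0.13 -1.19  0.13]
yaw 0.141
```

Call:
{"fn": "arm_command", "kwargs": {"motion": [[[1,0,0.03,0,0.05],[1,0,0.02,0,0.05],[1,0,0.02,0,0.05],[1,0,0.02,0,0.04],[1,0,0,0,0]]]}}

```text
time: 13.52
tool_pos: [0.539, -0.0478, 0.0921]
ee_rot: [[0.687, -0.022, -0.727], [0.727, 0.002, 0.687], [-0.014, -1.0, 0.017]]
contact_force: [-1.2, -0.8, 0.2]
gripper_width: 0.0122
```

```bash
python3 - <<'E'
from st import *
show((.5375,-.048,.105),.85)
E
```

```text
t 13.53 p [539.  -47.8  92.1] xang 0.814 tilt [-22.   2.] F [-1.2 -0.8  0.2] M [-0.25  0.17  0.02] w 12.2 q7 0.53
shift cm (tool) [-0.13 -1.28  0.12]
yaw -0.036
```

Call:
{"fn": "arm_command", "kwargs": {"motion": [[[1,0,0.02,0,0.04],[1,0,0.01,0,0.04],[1,0,0.01,0,0.03],[1,0,0.01,0,0.03],[1,0,0,0,0.03]]]}}

```text
time: 14.15
tool_pos: [0.539, -0.0481, 0.0919]
ee_rot: [[0.805, -0.022, -0.593], [0.593, 0.001, 0.805], [-0.017, -1.0, 0.014]]
contact_force: [-1.1, -2.0, 3.4]
gripper_width: 0.0122
```

```bash
python3 - <<'E'
from st import *
show((.5375,-.048,.105),.85)
E
```

```text
t 14.15 p [539.  -48.1  91.9] xang 0.635 tilt [-22.   1.] F [-1.1 -2.   3.4] M [-0.48  0.44  0.19] w 12.2 q7 0.37
shift cm (tool) [-0.14 -1.31  0.12]
yaw -0.215
```

The stop is felt at 0.19 N m. Turn and descent both put the pin about 11 mm deep. I'll firm the grip and begin drawing straight up.

Call:
{"fn": "arm_command", "kwargs": {"motion": [[[1,0,0,0,0],[1,0,-0.1,0,0],[1,0,-0.15,0,0],[1,0,-0.2,0,0],[1,0,-0.2,0,0]]], "newtons": 115}}

```text
time: 14.78
tool_pos: [0.5375, -0.048, 0.0963]
ee_rot: [[0.805, -0.025, -0.593], [0.593, 0.002, 0.805], [-0.019, -1.0, 0.017]]
contact_force: [3.2, -0.3, -17.3]
gripper_width: 0.0106
```

```bash
python3 - <<'E'
from st import *
show((.5375,-.048,.105),.85)
E
```

```text
t 14.78 p [537.5 -48.   96.3] xang 0.635 tilt [-25.   2.] F [  3.2  -0.3 -17.3] M [-0.31 -0.86  0.17] w 10.6 q7 0.38
shift cm (tool) [-0.01 -0.86  0.02]
yaw -0.215
```

Call:
{"fn": "arm_command", "kwargs": {"motion": [[[1,0,-0.2,0,0],[1,0,-0.2,0,0],[1,0,-0.2,0,0],[1,0,-0.2,0,0],[1,0,-0.2,0,0]]]}}

```text
time: 15.4
tool_pos: [0.5375, -0.0479, 0.1067]
ee_rot: [[0.805, -0.026, -0.593], [0.594, 0.003, 0.805], [-0.019, -1.0, 0.017]]
contact_force: [0.8, -1.0, -17.4]
gripper_width: 0.0102
```

```bash
python3 - <<'E'
from st import *
show((.5375,-.048,.105),.85)
from plant import get_image
import cv2
s=get_image("scene");cv2.imwrite("pics/s5.png",s)
cv2.imwrite("pics/a5.png",cv2.resize(s[130:220,180:290],None,fx=7,fy=6.5,interpolation=cv2.INTER_CUBIC))
E
```

```text
t 15.4 p [537.5 -47.9 106.7] xang 0.636 tilt [-26.   3.] F [  0.8  -1.  -17.4] M [-0.23 -0.54  0.08] w 10.2 q7 0.39
shift cm (tool) [-0.    0.17 -0.01]
yaw -0.214
```

View pics/a5.png

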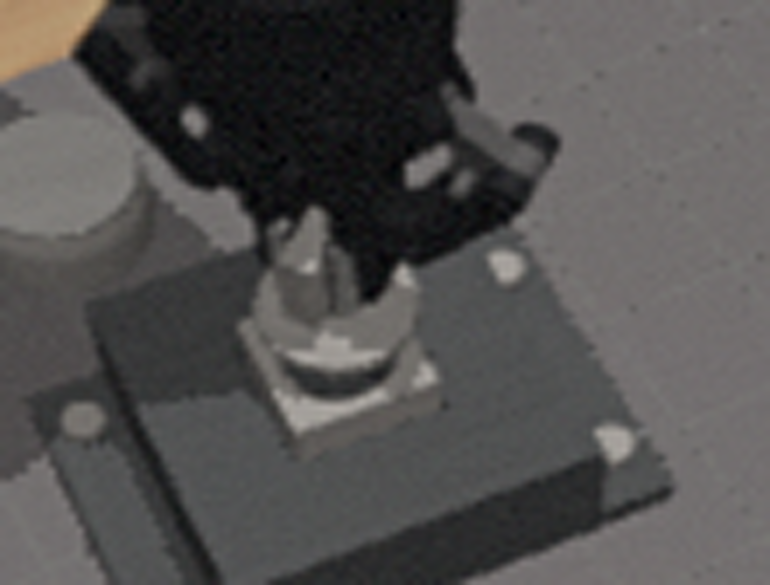

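The insert is rising with the puller, its side showing above the block. I'll keep drawing.

Call:
{"fn": "arm_command", "kwargs": {"motion": [[[1,0,-0.2,0,0],[1,0,-0.2,0,0],[1,0,-0.2,0,0],[1,0,-0.2,0,0],[1,0,-0.2,0,0]]]}}

```text
time: 16.08
tool_pos: [0.5375, -0.0479, 0.1175]
ee_rot: [[0.805, -0.026, -0.593], [0.593, 0.002, 0.805], [-0.02, -1.0, 0.018]]
contact_force: [0.0, -1.6, -17.3]
gripper_width: 0.0108
```

Call:
{"fn": "arm_command", "kwargs": {"motion": [[[1,0,-0.25,0,0],[1,0,-0.25,0,0],[1,0,-0.25,0,0],[1,0,-0.25,0,0],[1,0,-0.25,0,0]]]}}

```text
time: 16.7
tool_pos: [0.5392, -0.0476, 0.1324]
ee_rot: [[0.805, -0.023, -0.593], [0.593, 0.002, 0.805], [-0.017, -1.0, 0.016]]
contact_force: [0.1, -0.8, -7.0]
gripper_width: 0.0107
```

```bash
python3 - <<'E'
from st import *
show((.5375,-.048,.165),.85)
E
```

```text
t 16.7 p [539.2 -47.6 132.4] xang 0.635 tilt [-23.   2.] F [ 0.1 -0.8 -7. ] M [ 0.01 -0.04 -0.03] w 10.7 q7 0.41
shift cm (tool) [-0.21 -3.25  0.12]
yaw -0.215
```

Call:
{"fn": "arm_command", "kwargs": {"motion": [[[1,0,-0.3,0,0],[1,0,-0.5,0,0],[1,0,-0.6,0,0],[1,0,-0.6,0,0],[1,0,-0.3,0,0]]]}}

```text
time: 17.32
tool_pos: [0.5399, -0.0475, 0.1574]
ee_rot: [[0.805, -0.023, -0.593], [0.594, 0.002, 0.805], [-0.017, -1.0, 0.016]]
contact_force: [-0.0, 0.2, -5.5]
gripper_width: 0.0107
```

```bash
python3 - <<'E'
from st import *
show((.5375,-.048,.165),.85)
from plant import get_image
import cv2
s=get_image("scene");cv2.imwrite("pics/s6.png",s)
cv2.imwrite("pics/a6.png",cv2.resize(s[100:230,160:310],None,fx=5,fy=4.5,interpolation=cv2.INTER_CUBIC))
plan([((.536,-.267,.16),.635)],0)
E
```

```text
t 17.32 p [539.9 -47.5 157.4] xang 0.636 tilt [-23.   2.] F [-0.   0.2 -5.5] M [-0.03 -0.03  0.  ] w 10.7 q7 0.43
shift cm (tool) [-0.24 -0.76  0.11]
yaw -0.214
[0, -3.34, -0.06, -4.36, np.float64(0.0)]
[0, -3.34, -0.06, -4.36, np.float64(0.0)]
[0, -3.34, -0.06, -4.36, np.float64(0.0)]
[0, -3.34, -0.06, -4.36, np.float64(0.0)]
```

View pics/a6.png

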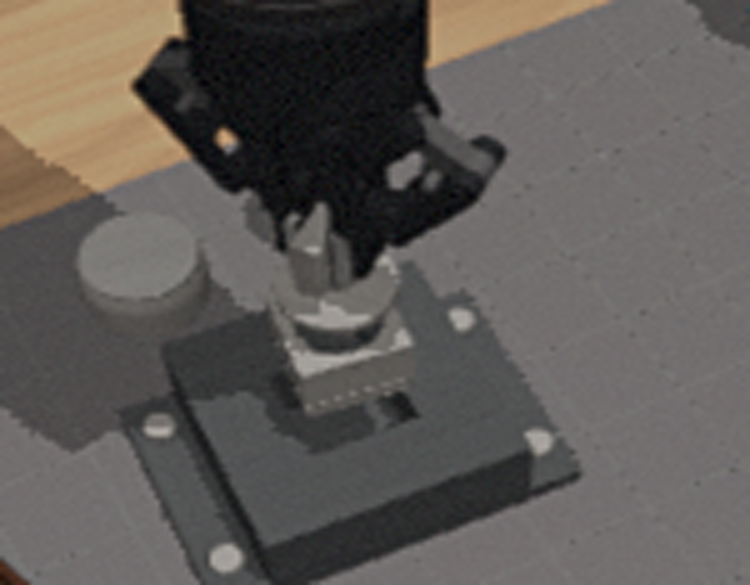

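The insert hangs clear above its pocket, upright and still on the puller, with its underside near z = 80 mm. I'll carry it over to the tray.

Call:
{"fn": "arm_command", "kwargs": {"motion": [[[1,-1.2,0,-1.5,0],[1,-1.8,0,-2.4,0],[1,-2.4,0,-3.2,0],[1,-2.4,0,-3.2,0],[1,-2.4,0,-3.2,0]]]}}

```text
time: 18.0
tool_pos: [0.5379, -0.2211, 0.1571]
ee_rot: [[0.802, -0.023, -0.597], [0.597, 0.003, 0.802], [-0.017, -1.0, 0.016]]
contact_force: [0.5, -0.2, -6.8]
gripper_width: 0.0104
```

```bash
python3 - <<'E'
from st import *
show((.537,-.267,.155),.635)
E
```

```text
t 18.0 p [ 537.9 -221.1  157.1] xang 0.64 tilt [-23.   3.] F [ 0.5 -0.2 -6.8] M [-0.06 -0.04  0.03] w 10.4 q7 0.74
shift cm (tool) [-2.8   0.2  -3.63]
yaw 0.005
```

Call:
{"fn": "arm_command", "kwargs": {"motion": [[[1,-1.4,0,-1.8,0],[1,-0.8,0,-1,0],[1,-0.2,0,-0.3,0],[1,0,0,0,0],[1,0,0,0,0]]]}}

```text
time: 18.62
tool_pos: [0.5353, -0.2648, 0.156]
ee_rot: [[0.804, -0.025, -0.594], [0.594, 0.003, 0.804], [-0.018, -1.0, 0.017]]
contact_force: [0.2, -0.5, -5.8]
gripper_width: 0.0108
```

```bash
python3 - <<'E'
from st import *
show((.537,-.267,.155),.635)
from plant import get_image
import cv2
s=get_image("scene");cv2.imwrite("pics/s7.png",s)
cv2.imwrite("pics/a7.png",cv2.resize(s[120:300,60:220],None,fx=4,fy=3.3,interpolation=cv2.INTER_CUBIC))
E
```

```text
t 18.62 p [ 535.3 -264.8  156. ] xang 0.636 tilt [-25.   3.] F [ 0.2 -0.5 -5.8] M [ 0.02 -0.04  0.04] w 10.8 q7 0.81
shift cm (tool) [ 0.01  0.09 -0.28]
yaw 0.001
```

View pics/a7.png

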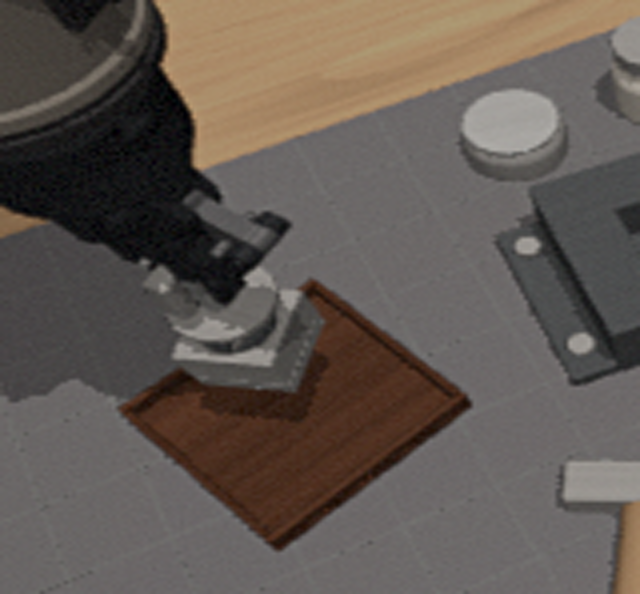

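The insert is over the tray. Lowering it.

Call:
{"fn": "arm_command", "kwargs": {"motion": [[[1,0.1,0.8,-0.3,0],[1,0,1.2,0,0],[1,0,1.4,0,0],[1,0,0.9,0,0],[1,0,0.4,0,0]]]}}

```text
time: 19.3
tool_pos: [0.5368, -0.2651, 0.105]
ee_rot: [[0.803, -0.025, -0.595], [0.596, 0.003, 0.803], [-0.018, -1.0, 0.018]]
contact_force: [3.5, -3.1, -11.2]
gripper_width: 0.0105
```

```bash
python3 - <<'E'
from st import *
show((.537,-.267,.09),.635)
E
```

```text
t 19.3 p [ 536.8 -265.1  105. ] xang 0.638 tilt [-25.   3.] F [  3.5  -3.1 -11.2] M [-0.95 -0.93 -0.02] w 10.5 q7 0.79
shift cm (tool) [-0.07  1.5  -0.19]
yaw 0.003
```

Call:
{"fn": "arm_command", "kwargs": {"motion": [[[1,0,0.2,0,0],[1,0,0.3,0,0],[1,0,0.3,0,0],[1,0,0.2,0,0],[1,0,0.1,0,0]]]}}

```text
time: 19.92
tool_pos: [0.5381, -0.2646, 0.095]
ee_rot: [[0.803, -0.022, -0.596], [0.596, 0.003, 0.803], [-0.016, -1.0, 0.016]]
contact_force: [-0.9, 3.0, 0.3]
gripper_width: 0.0107
```

```bash
python3 - <<'E'
from st import *
show((.537,-.267,.085),.635)
from plant import get_image
import cv2
s=get_image("scene");cv2.imwrite("pics/s8.png",s)
cv2.imwrite("pics/a8.png",cv2.resize(s[160:300,60:220],None,fx=4.5,fy=4,interpolation=cv2.INTER_CUBIC))
E
```

```text
t 19.93 p [ 538.1 -264.6   95. ] xang 0.639 tilt [-22.   3.] F [-0.9  3.   0.3] M [ 0.69  0.15 -0.03] w 10.7 q7 0.78
shift cm (tool) [-0.21  1.   -0.14]
yaw 0.004
```

View pics/a8.png

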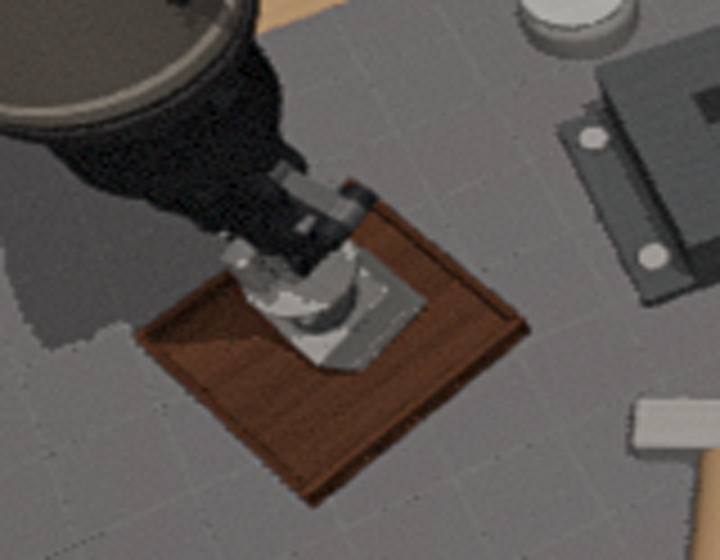

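```bash
python3 - <<'E'
from h import *; from plant import camera_info
s=camera_info("scene")
im=cv2.imread("pics/s8.png")
p=np.array([.5381,-.2646,.095]);Y=np.array([-.022,.003,-1])
tip=p+Y*.0616
def px(P): u=proj(s,P); return u
q=cv2.resize(im[180:260,90:190],None,fx=8,fy=7,interpolation=cv2.INTER_CUBIC)
def d(P,c):
    P=[px(x) for x in P]; pts=np.array([[(u-90+.5)*8,(v-180+.5)*7] for u,v in P],int); cv2.polylines(q,[pts],True,c,1)
# predicted flange & head top at nominal vertical
c=tip-Y*.047; d([c+.024*np.array([np.cos(a),np.sin(a),0]) for a in np.linspace(0,6.2,60)],(0,0,255))
x=np.array([-.596,.803,.016]);t=np.array([.803,.596,-.016])
c=tip-Y*.096; d([c+x*.022*i+t*.006*j for i,j in((1,1),(1,-1),(-1,-1),(-1,1))],(0,255,0))
cv2.imwrite("pics/a9.png",q)
E
```

```text
(no output)
```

View pics/a9.png

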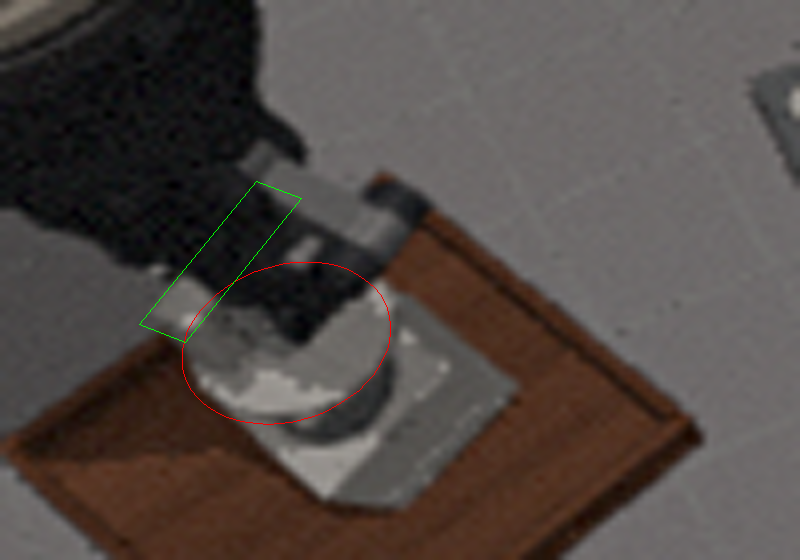

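```bash
cat > ov.py <<'E'
from h import *; from plant import camera_info
s=camera_info("scene")
def ov(f,p,Y,x,t,dz,out,box):
    im=cv2.imread(f) if isinstance(f,str) else f
    p=np.array(p);Y=np.array(Y);x=np.array(x);t=np.array(t)
    tip=p+Y*.0616; X0,Y0,W,H=box; k=min(780/W,580/H)
    q=cv2.resize(im[Y0:Y0+H,X0:X0+W],None,fx=k,fy=k,interpolation=cv2.INTER_CUBIC)
    def d(P,c):
        pts=np.array([(px-np.array([X0,Y0])+.5)*k for px in (proj(s,a) for a in P)],int); cv2.polylines(q,[pts],True,c,1)
    c=tip-Y*.047; d([c+.024*(np.cos(a)*x+np.sin(a)*t) for a in np.linspace(0,6.2,60)],(0,0,255))
    c=tip-Y*.096; d([c+x*.022*i+t*.006*j for i,j in((1,1),(1,-1),(-1,-1),(-1,1))],(0,255,0))
    for z in (-.010+.01+.0205,-.0155):
        c=tip-Y*z; ex,ey=dz
        d([c+ex*.023*i+ey*.023*j for i,j in((1,1),(1,-1),(-1,-1),(-1,1))],(255,255,0))
    cv2.imwrite(out,q)
E
python3 - <<'E'
from ov import *
x=[-.594,.804,.017];t=[.804,.594,-.018]
# insert axes: world aligned ~-0.03
e=(np.array([1,-.03,0]),np.array([.03,1,0]))
ov("pics/s6.png",[.5399,-.0475,.1574],[-.023,.002,-1],x,t,e,"pics/o6.png",(190,110,80,90))
ov("pics/s7.png",[.5353,-.2648,.156],[-.025,.003,-1],x,t,e,"pics/o7.png",(80,160,80,80))
a=cv2.imread("pics/o6.png");b=cv2.imread("pics/o7.png");h=400
cv2.imwrite("pics/o67.png",np.hstack([cv2.resize(a,(h,int(h*9/8)))[:h],cv2.resize(b,(h,h))]))
E
```

```text
(no output)
```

View pics/o67.png

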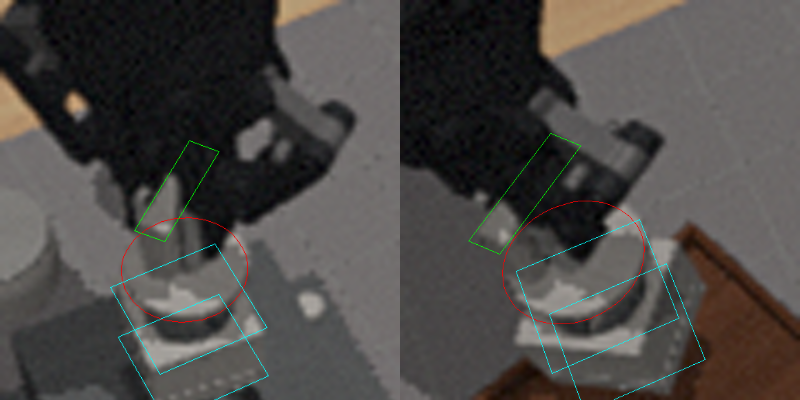

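The puller and insert lean in this view compared with the upright prediction, and contact came early, at TCP z = 95 mm. I'll lift a little and measure the lean before going on.

Call:
{"fn": "arm_command", "kwargs": {"motion": [[[1,0,-0.3,0,0],[1,0,-0.8,0,0],[1,0,-1,0,0],[1,0,-0.4,0,0],[1,0,0,0,0]]]}}

```text
time: 20.6
tool_pos: [0.5386, -0.2656, 0.1222]
ee_rot: [[0.803, -0.022, -0.595], [0.595, 0.002, 0.803], [-0.016, -1.0, 0.015]]
contact_force: [-0.8, -0.6, -2.9]
gripper_width: 0.0108
```

```bash
python3 - <<'E'
from st import *
show()
from plant import get_image
import cv2
s=get_image("scene");cv2.imwrite("pics/s10.png",s)
t=get_image("top");cv2.imwrite("pics/t10.png",t)
cv2.imwrite("pics/a10.png",np.hstack([cv2.resize(s[160:260,80:180],(400,400),interpolation=cv2.INTER_CUBIC),cv2.resize(t[150:270,310:430],(400,400),interpolation=cv2.INTER_CUBIC)]))
E
```

```text
t 20.6 p [ 538.6 -265.6  122.2] xang 0.638 tilt [-22.   2.] F [-0.8 -0.6 -2.9] M [-0.03 -0.04  0.02] w 10.8 q7 0.79
```

View pics/a10.png

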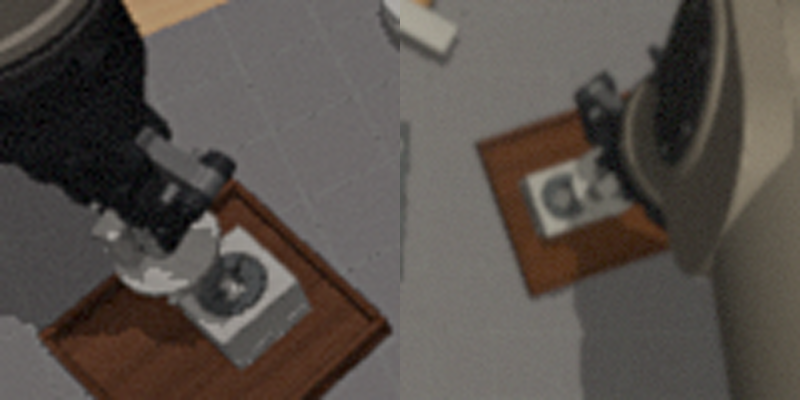

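The insert has come off the puller and stands upright in the tray, bush facing up, so it must have turned off the lugs during the carry. The puller also looks tilted in the grip. I'll measure both.

```bash
python3 - <<'E'
from ov import *
from scipy.spatial.transform import Rotation as Ro
im=cv2.imread("pics/s10.png")
p=np.array([.5386,-.2656,.1222]);Y=np.array([-.022,.002,-1]);Xt=np.array([.803,.595,-.016]);Zt=np.array([-.595,.803,.015])
g=p-Y*.019
X0,Y0,W,H=85,185,90,75;k=8
q=cv2.resize(im[Y0:Y0+H,X0:X0+W],None,fx=k,fy=k,interpolation=cv2.INTER_CUBIC)
q=np.clip(q.astype(float)*1.3,0,255).astype(np.uint8)
for th,c in ((0,(0,0,255)),(.25,(0,255,0)),(-.25,(255,255,0))):
    R=Ro.from_rotvec(Xt*th).as_matrix()
    def d(P):
        P=[g+R@(a-g) for a in P]
        pts=np.array([(px-np.array([X0,Y0])+.5)*k for px in (proj(s,a) for a in P)],int); cv2.polylines(q,[pts],True,c,1)
    tip=p+Y*.0616
    cc=tip-Y*.047; d([cc+.024*(np.cos(a)*Xt+np.sin(a)*Zt) for a in np.linspace(0,6.2,60)])
    cc=tip-Y*.096; d([cc+Zt*.022*i+Xt*.006*j for i,j in((1,1),(1,-1),(-1,-1),(-1,1))])
cv2.imwrite("pics/o10.png",q)
E
```

```text
(no output)
```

View pics/o10.png

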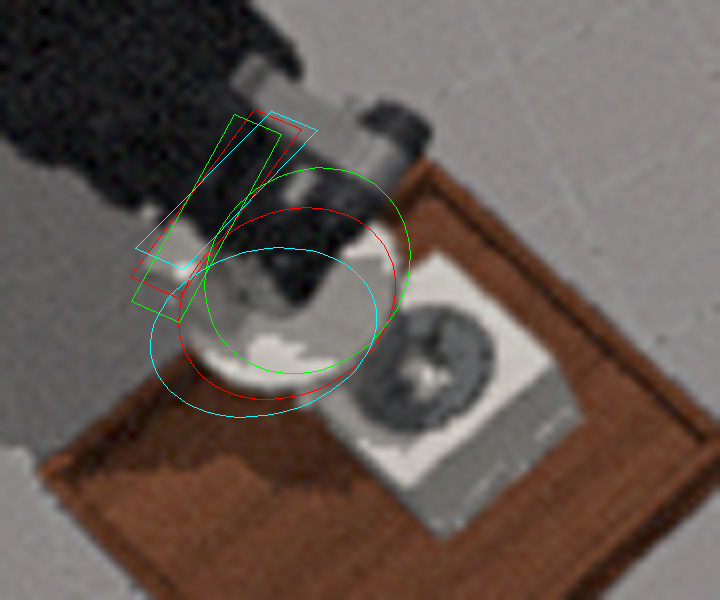

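The flange matches the upright prediction, so the puller is still square in the grip. The insert backed off under its own weight, so I'll screw the puller in again in the tray. First I need the insert's bush centre and slot line.

```bash
python3 - <<'E'
from h import *; from plant import camera_info
s=camera_info("scene");t=camera_info("top")
im=cv2.imread("pics/s10.png")
X0,Y0,W,H=120,210,42,48;k=12
q=cv2.resize(im[Y0:Y0+H,X0:X0+W],None,fx=k,fy=k,interpolation=cv2.INTER_CUBIC)
q=np.clip((q.astype(float)-15)*2,0,255).astype(np.uint8)
im=cv2.imread("pics/t10.png");x0,y0,w,h=335,190,45,40
r=cv2.resize(im[y0:y0+h,x0:x0+w],None,fx=6,fy=6,interpolation=cv2.INTER_CUBIC)
r=np.clip((r.astype(float)-15)*2,0,255).astype(np.uint8)
o=np.zeros((H*k,W*k+w*6,3),np.uint8);o[:,:W*k]=q;o[:h*6,W*k:]=r
cv2.imwrite("pics/o11.png",o)
C=[(437,250),(555,355),(410,490)]
P=[onplane(s,85+u/8-.5,185+v/8-.5,.041) for u,v in C]
print(np.round(P,4),np.linalg.norm(P[0]-P[1]),np.linalg.norm(P[1]-P[2]),"centre",(P[0]+P[2])/2,"ang",np.arctan2(*(P[1]-P[0])[[1,0]]))
print("bush c",onplane(s,85+425/8-.5,185+370/8-.5,.041))
E
```

```text
[[ 0.5003 -0.2349  0.041 ]
 [ 0.543  -0.2196  0.041 ]
 [ 0.5597 -0.2634  0.041 ]] 0.0453397499248142 0.046845325649552384 centre [ 0.52997995 -0.24911917  0.041     ] ang 0.34293475258281714
bush c [ 0.53088551 -0.24914257  0.041     ]
```

View pics/o11.png

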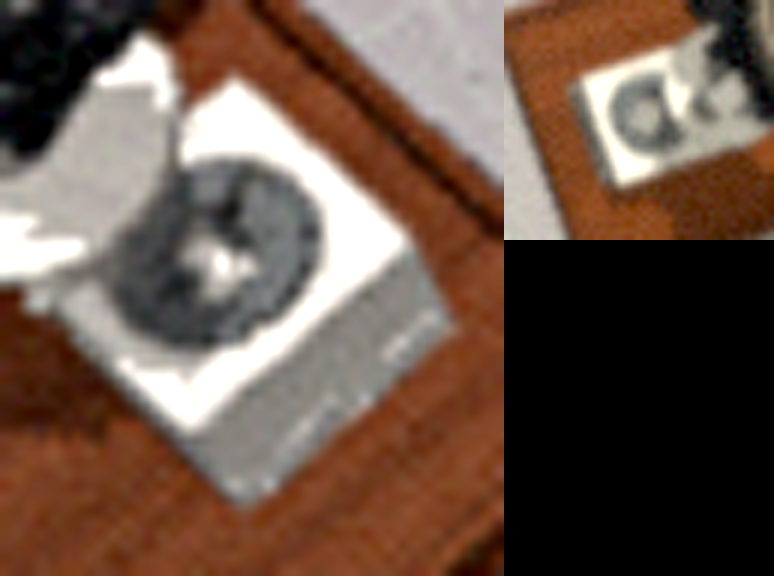

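```bash
python3 - <<'E'
from h import *; from plant import camera_info
s=camera_info("scene")
for A,B in (((235,190),(178,295)),((240,190),(165,310))):
    a=onplane(s,120+A[0]/12-.5,210+A[1]/12-.5,.041);b=onplane(s,120+B[0]/12-.5,210+B[1]/12-.5,.041)
    print(a,b,np.arctan2(*(b-a)[[1,0]]),(a+b)/2)
for c in ((220,255),(215,253)): print(onplane(s,120+c[0]/12-.5,210+c[1]/12-.5,.041))
from st import *
show()
E
```

```text
[ 0.52092038 -0.24246908  0.041     ] [ 0.53458916 -0.25729499  0.041     ] -0.8259845427697313 [ 0.52775477 -0.24988204  0.041     ]
[ 0.5213336  -0.24174442  0.041     ] [ 0.53611503 -0.26007086  0.041     ] -0.8920662713421659 [ 0.52872432 -0.25090764  0.041     ]
[ 0.53109038 -0.24878348  0.041     ]
[ 0.53033246 -0.24937552  0.041     ]
t 20.7 p [ 538.4 -265.5  121.7] xang 0.638 tilt [-23.   2.] F [ 0.8  0.5 -2.5] M [-0.   -0.06 -0.  ] w 10.5 q7 0.79
```

The slot line comes out at about -0.85 rad by both the image and the geometry. The bush centre is near (0.531, -0.249). Aligning above it.

Call:
{"fn": "arm_command", "kwargs": {"motion": [[[1,0.25,0,0.8,-0.04],[1,0.28,0,0.8,-0.04],[1,0,0,0,0],[1,0,0,0,0],[1,0,0,0,0]]]}}

```text
time: 21.32
tool_pos: [0.5319, -0.2479, 0.1212]
ee_rot: [[0.749, -0.024, -0.663], [0.663, 0.003, 0.749], [-0.016, -1.0, 0.018]]
contact_force: [0.5, 0.1, -3.3]
gripper_width: 0.0108
```

```bash
python3 - <<'E'
from st import *
show((.5333,-.2492,.105),.72)
from plant import get_image
import cv2
s=get_image("scene");cv2.imwrite("pics/s12.png",s)
cv2.imwrite("pics/a12.png",cv2.resize(s[170:260,90:180],(630,590),interpolation=cv2.INTER_CUBIC))
E
```

```text
t 21.32 p [ 531.9 -247.9  121.2] xang 0.725 tilt [-24.   3.] F [ 0.5  0.1 -3.3] M [-0.02  0.   -0.01] w 10.8 q7 0.85
shift cm (tool) [ 0.04  1.62 -0.22]
yaw 0.005
```

View pics/a12.png

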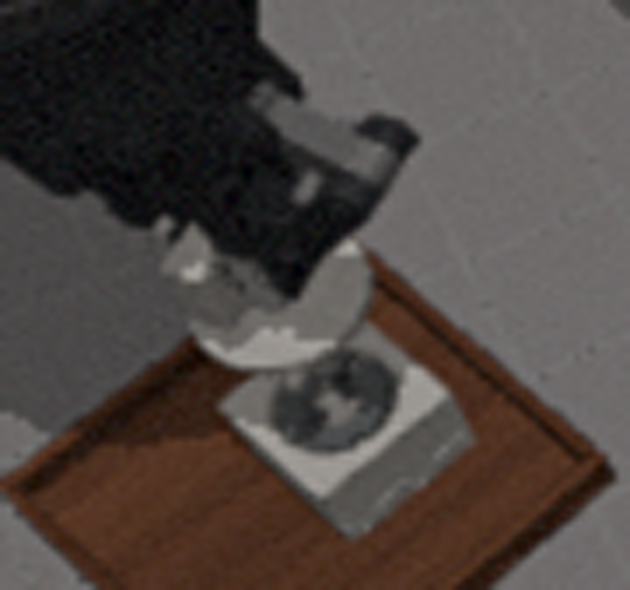

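```bash
python3 - <<'E'
from ov import *
f=lambda u,v: onplane(s,90+u/7-.5,170+v/6.556-.5,.041)
L,B,R=f(219,405),f(325,497),f(456,398); print((L+R)/2,np.linalg.norm(L-B),np.linalg.norm(B-R),np.arctan2(*(B-L)[[1,0]]))
p=np.array([.5319,-.2479,.1212]);Y=np.array([-.024,.003,-1]);tip=p+Y*.0616;c=tip-Y*.047
P=np.array([proj(s,c+.024*np.array([np.cos(a),np.sin(a),0])) for a in np.linspace(0,6.28,300)])
P=(P-[90,170]+.5)*[7,6.556]; print("pred flange u",P[:,0].min(),P[:,0].max(),"v",P[:,1].max(),"tip",tip)
E
```

```text
[ 0.53097877 -0.24893856  0.041     ] 0.046274839585038384 0.045161397325554097 0.34738270837627677
pred flange u 181.27387593661672 367.8882678996426 v 377.9338669160555 tip [ 0.5304216 -0.2477152  0.0596   ]
```

Call:
{"fn": "arm_command", "kwargs": {"motion": [[[1,-0.13,0.3,-0.22,0],[1,0,0.5,0,0],[1,0,0.5,0,0],[1,0,0.1,0,0],[1,0,0,0,0]]]}}

```text
time: 22.0
tool_pos: [0.532, -0.2509, 0.1057]
ee_rot: [[0.749, -0.024, -0.662], [0.662, 0.003, 0.749], [-0.016, -1.0, 0.018]]
contact_force: [0.5, -0.1, -2.4]
gripper_width: 0.0108
```

```bash
python3 - <<'E'
from st import *
show((.5324,-.2504,.105),.72)
from plant import get_image
import cv2
s=get_image("scene");cv2.imwrite("pics/s13.png",s)
cv2.imwrite("pics/a13.png",cv2.resize(s[170:260,90:180],(630,590),interpolation=cv2.INTER_CUBIC))
E
```

```text
t 22.0 p [ 532.  -250.9  105.7] xang 0.724 tilt [-24.   3.] F [ 0.5 -0.1 -2.4] M [ 0.01 -0.07 -0.02] w 10.8 q7 0.84
shift cm (tool) [0.06 0.07 0.01]
yaw 0.004
```

View pics/a13.png

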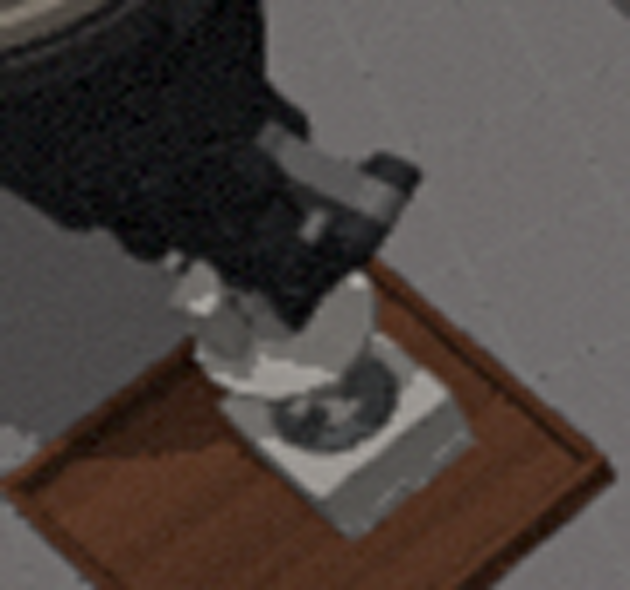

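Call:
{"fn": "arm_command", "kwargs": {"motion": [[[1,0,0.2,0,0],[1,0,0.2,0,0],[1,0,0.15,0,0],[1,0,0.15,0,0],[1,0,0.1,0,0]]]}}

```text
time: 22.68
tool_pos: [0.532, -0.2509, 0.0976]
ee_rot: [[0.749, -0.024, -0.662], [0.662, 0.003, 0.749], [-0.016, -1.0, 0.018]]
contact_force: [0.5, -0.2, -3.0]
gripper_width: 0.0102
```

```bash
python3 - <<'E'
from st import *
show((.5324,-.2504,.095),.72)
E
```

```text
t 22.68 p [ 532.  -250.9   97.6] xang 0.724 tilt [-24.   3.] F [ 0.5 -0.2 -3. ] M [-0.01 -0.05  0.02] w 10.2 q7 0.84
shift cm (tool) [0.07 0.26 0.  ]
yaw 0.004
```

Tip in the bore, no contact. Fine steps again.

Call:
{"fn": "arm_command", "kwargs": {"motion": [[[1,0,0.1,0,0],[1,0,0.1,0,0],[1,0,0.1,0,0],[1,0,0.1,0,0],[1,0,0,0,0]]]}}

```text
time: 23.3
tool_pos: [0.5321, -0.2509, 0.0934]
ee_rot: [[0.749, -0.023, -0.662], [0.662, 0.003, 0.749], [-0.016, -1.0, 0.017]]
contact_force: [1.2, 0.3, -3.5]
gripper_width: 0.0106
```

```bash
python3 - <<'E'
from st import *
show((.5324,-.2504,.095),.72)
E
```

```text
t 23.3 p [ 532.1 -250.9   93.4] xang 0.724 tilt [-23.   3.] F [ 1.2  0.3 -3.5] M [-0.02 -0.14 -0.04] w 10.6 q7 0.83
shift cm (tool) [ 0.05 -0.16  0.02]
yaw 0.004
```

Call:
{"fn": "arm_command", "kwargs": {"motion": [[[1,0,0.08,0,0],[1,0,0.08,0,0],[1,0,0.08,0,0],[1,0,0.08,0,0],[1,0,0,0,0]]]}}

```text
time: 23.92
tool_pos: [0.532, -0.2508, 0.09]
ee_rot: [[0.749, -0.023, -0.662], [0.662, 0.003, 0.749], [-0.015, -1.0, 0.017]]
contact_force: [-0.2, 0.2, -2.7]
gripper_width: 0.0108
```

```bash
python3 - <<'E'
from st import *
show((.5324,-.2504,.095),.72)
from plant import get_image
import cv2
s=get_image("scene");cv2.imwrite("pics/s14.png",s)
cv2.imwrite("pics/a14.png",cv2.resize(s[170:260,90:180],(630,590),interpolation=cv2.INTER_CUBIC))
E
```

```text
t 23.93 p [ 532.  -250.8   90. ] xang 0.724 tilt [-23.   3.] F [-0.2  0.2 -2.7] M [-0.07 -0.14  0.02] w 10.8 q7 0.83
shift cm (tool) [ 0.05 -0.5   0.02]
yaw 0.004
```

View pics/a14.png

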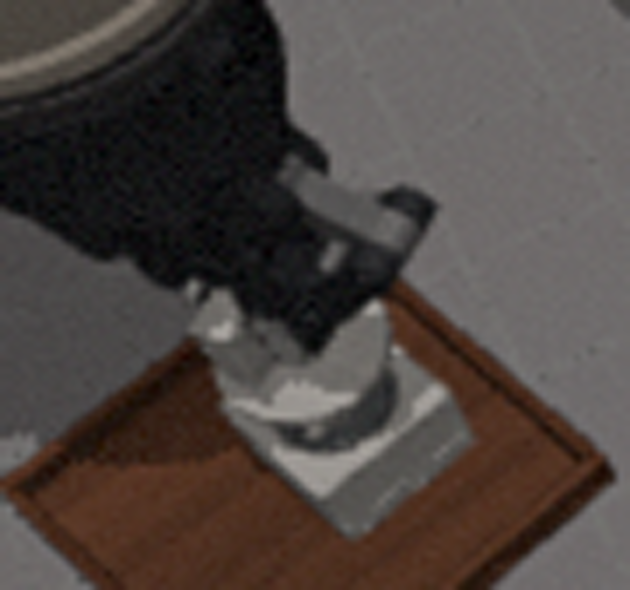

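Call:
{"fn": "arm_command", "kwargs": {"motion": [[[1,0,0.08,0,0],[1,0,0.08,0,0],[1,0,0.08,0,0],[1,0,0.08,0,0],[1,0,0,0,0]]]}}

```text
time: 24.6
tool_pos: [0.532, -0.251, 0.0867]
ee_rot: [[0.749, -0.023, -0.662], [0.662, 0.003, 0.749], [-0.015, -1.0, 0.017]]
contact_force: [0.6, -0.5, -3.5]
gripper_width: 0.0105
```

```bash
python3 - <<'E'
from st import *
show((.5324,-.2504,.095),.72)
E
```

```text
t 24.6 p [ 532.  -251.    86.7] xang 0.724 tilt [-23.   3.] F [ 0.6 -0.5 -3.5] M [ 0.01 -0.15 -0.02] w 10.5 q7 0.83
shift cm (tool) [ 0.05 -0.83  0.03]
yaw 0.004
```

Call:
{"fn": "arm_command", "kwargs": {"motion": [[[1,0,0.07,0,0],[1,0,0.07,0,0],[1,0,0.07,0,0],[1,0,0,0,0],[1,0,0,0,0]]]}}

```text
time: 25.22
tool_pos: [0.5323, -0.2511, 0.0857]
ee_rot: [[0.749, -0.022, -0.662], [0.662, 0.002, 0.749], [-0.016, -1.0, 0.016]]
contact_force: [-0.9, 0.6, 0.2]
gripper_width: 0.0103
```

```bash
python3 - <<'E'
from st import *
show((.5324,-.2504,.095),.72)
E
```

```text
t 25.23 p [ 532.3 -251.1   85.7] xang 0.724 tilt [-22.   2.] F [-0.9  0.6  0.2] M [ 0.09  0.25 -0.04] w 10.3 q7 0.83
shift cm (tool) [ 0.04 -0.93  0.06]
yaw 0.004
```

The stop is at exactly the predicted slot-bottom height, 85.7 mm. Screwing clockwise.

Call:
{"fn": "arm_command", "kwargs": {"motion": [[[1,0,0.03,0,0.08],[1,0,0.04,0,0.08],[1,0,0.04,0,0.08],[1,0,0.04,0,0.08],[1,0,0.03,0,0.06]]]}}

```text
time: 25.85
tool_pos: [0.5323, -0.252, 0.0845]
ee_rot: [[0.945, -0.022, -0.325], [0.325, 0.001, 0.946], [-0.02, -1.0, 0.008]]
contact_force: [-0.3, -0.4, -0.3]
gripper_width: 0.0106
```

```bash
python3 - <<'E'
from st import *
show((.5324,-.2504,.095),.72)
E
```

```text
t 25.85 p [ 532.3 -252.    84.5] xang 0.331 tilt [-22.   1.] F [-0.3 -0.4 -0.3] M [ 0.11  0.02 -0.02] w 10.6 q7 0.48
shift cm (tool) [ 0.04 -1.05  0.16]
yaw -0.389
```

Call:
{"fn": "arm_command", "kwargs": {"motion": [[[1,0,0.03,0,0.08],[1,0,0.04,0,0.08],[1,0,0.04,0,0.08],[1,0,0.04,0,0.08],[1,0,0.03,0,0.06]]]}}

```text
time: 26.48
tool_pos: [0.5329, -0.2522, 0.0828]
ee_rot: [[0.998, -0.021, 0.061], [-0.061, 0.0, 0.998], [-0.021, -1.0, -0.001]]
contact_force: [-1.0, 0.4, 2.2]
gripper_width: 0.0105
```

```bash
python3 - <<'E'
from st import *
show((.5324,-.2504,.095),.72)
E
```

```text
t 26.48 p [ 532.9 -252.2   82.8] xang -0.062 tilt [-21.   0.] F [-1.   0.4  2.2] M [ 0.12  0.17 -0.01] w 10.5 q7 0.14
shift cm (tool) [-0.08 -1.22  0.17]
yaw -0.782
```

Call:
{"fn": "arm_command", "kwargs": {"motion": [[[1,0,0.03,0,0.08],[1,0,0.04,0,0.08],[1,0,0.04,0,0.08],[1,0,0.04,0,0.08],[1,0,0.03,0,0.06]]]}}

```text
time: 27.1
tool_pos: [0.5327, -0.2514, 0.0813]
ee_rot: [[0.899, -0.021, 0.438], [-0.438, 0.001, 0.899], [-0.02, -1.0, -0.008]]
contact_force: [-3.5, 2.0, 1.4]
gripper_width: 0.0101
```

```bash
python3 - <<'E'
from st import *
show((.5324,-.2504,.095),.72)
from plant import get_image
import cv2
s=get_image("scene");cv2.imwrite("pics/s15.png",s)
cv2.imwrite("pics/a15.png",cv2.resize(s[170:260,90:180],(630,590),interpolation=cv2.INTER_CUBIC))
E
```

```text
t 27.1 p [ 532.7 -251.4   81.3] xang -0.454 tilt [-21.   1.] F [-3.5  2.   1.4] M [ 0.42  0.89 -0.02] w 10.1 q7 -0.2
shift cm (tool) [-0.1  -1.37  0.06]
yaw -1.174
```

View pics/a15.png

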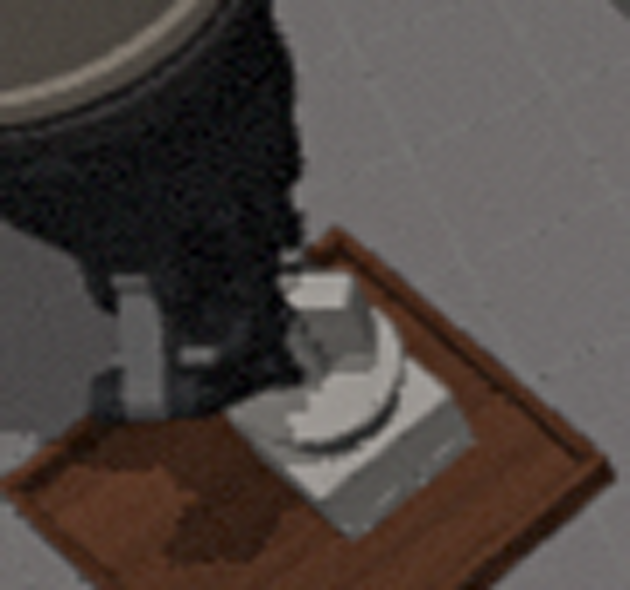

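The insert hasn't turned, and the puller has dropped 4.4 mm over 1.18 rad. A little more, to the stop.

Call:
{"fn": "arm_command", "kwargs": {"motion": [[[1,0,0.01,0,0.05],[1,0,0.01,0,0.04],[1,0,0,0,0.04],[1,0,0,0,0.03],[1,0,0,0,0]]]}}

```text
time: 27.78
tool_pos: [0.5325, -0.2512, 0.0811]
ee_rot: [[0.813, -0.022, 0.581], [-0.581, 0.001, 0.814], [-0.018, -1.0, -0.012]]
contact_force: [-2.3, 0.7, 2.3]
gripper_width: 0.0105
```

```bash
python3 - <<'E'
from st import *
show((.5324,-.2504,.095),.72)
E
```

```text
t 27.77 p [ 532.5 -251.2   81.1] xang -0.621 tilt [-22.   1.] F [-2.3  0.7  2.3] M [0.15 0.33 0.05] w 10.5 q7 -0.35
shift cm (tool) [-0.08 -1.39  0.04]
yaw -1.341
```

Fully in: z no longer falls and torque is building. Releasing gently.

Call:
{"fn": "arm_command", "kwargs": {"motion": [[[0.8,0,0,0,0],[0.7,0,0,0,0],[0.6,0,0,0,0],[0.5,0,0,0,0],[0.3,0,0,0,0]]], "newtons": 20}}

```text
time: 28.4
tool_pos: [0.533, -0.2514, 0.081]
ee_rot: [[0.814, -0.021, 0.581], [-0.581, 0.001, 0.814], [-0.017, -1.0, -0.011]]
contact_force: [-0.0, 0.6, 0.4]
gripper_width: 0.0593
```

```bash
python3 - <<'E'
from st import *
show()
from plant import get_image
import cv2
s=get_image("scene");cv2.imwrite("pics/s16.png",s)
cv2.imwrite("pics/a16.png",cv2.resize(s[170:260,90:180],(630,590),interpolation=cv2.INTER_CUBIC))
E
```

```text
t 28.4 p [ 533.  -251.4   81. ] xang -0.62 tilt [-21.   1.] F [-0.   0.6  0.4] M [ 0.02  0.02 -0.06] w 59.3 q7 -0.35
```

View pics/a16.png

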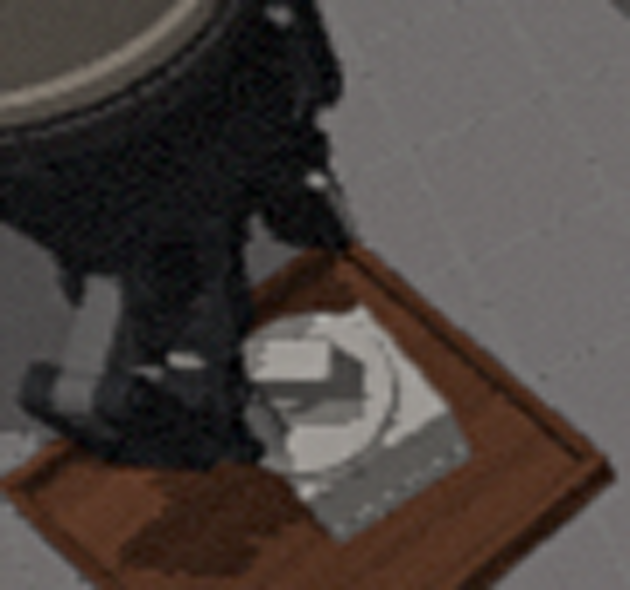

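Call:
{"fn": "arm_command", "kwargs": {"motion": [[[0,0,0,0,0],[0,0,-1,0,0],[0,0,-3,0,0],[0,0,-5,0,0],[0,0,-5,0,0]]]}}

```text
time: 29.08
tool_pos: [0.5342, -0.2508, 0.2232]
ee_rot: [[0.814, -0.027, 0.58], [-0.58, 0.003, 0.814], [-0.023, -1.0, -0.013]]
contact_force: [0.4, -0.5, 0.8]
gripper_width: 0.0853
```

```bash
python3 - <<'E'
from st import *
show()
plan([((.42,-.5,.25),-.62)],0)
E
```

```text
t 29.07 p [ 534.2 -250.8  223.2] xang -0.619 tilt [-27.   3.] F [ 0.4 -0.5  0.8] M [-0.04 -0.05 -0.04] w 85.3 q7 -0.32
[0, 0.86, -0.45, -4.49, np.float64(0.0)]
[0, 0.86, -0.45, -4.49, np.float64(0.0)]
[0, 0.86, -0.45, -4.49, np.float64(0.0)]
[0, 0.86, -0.45, -4.49, np.float64(0.0)]
[0, 0.86, -0.45, -4.49, np.float64(0.0)]
[0, 0.86, -0.45, -4.49, np.float64(0.0)]
```

Call:
{"fn": "arm_command", "kwargs": {"motion": [[[0,0.8,-0.4,-4.5,0],[0,0.8,-0.4,-4.5,0],[0,0.8,-0.4,-4.5,0],[0,0.8,-0.4,-4.5,0],[0,0.8,-0.4,-3,0]]]}}

```text
time: 29.7
tool_pos: [0.4467, -0.4487, 0.2549]
ee_rot: [[0.818, -0.016, 0.575], [-0.576, -0.001, 0.818], [-0.012, -1.0, -0.01]]
contact_force: [-0.3, 1.5, 0.2]
gripper_width: 0.0858
```

```bash
python3 - <<'E'
from st import *
show()
from plant import get_image
import cv2
s=get_image("scene");cv2.imwrite("pics/s17.png",s);t=get_image("top");cv2.imwrite("pics/t17.png",t)
cv2.imwrite("pics/a17.png",np.hstack([cv2.resize(s[180:260,95:175],(480,480),interpolation=cv2.INTER_CUBIC),cv2.resize(t[170:240,325:395],(300,300),interpolation=cv2.INTER_CUBIC).repeat(1,0) if 0 else cv2.copyMakeBorder(cv2.resize(t[170:240,325:395],(300,300),interpolation=cv2.INTER_CUBIC),0,180,0,0,0)]))
cv2.imwrite("pics/full17.png",s)
E
```

```text
t 29.7 p [ 446.7 -448.7  254.9] xang -0.613 tilt [-16.  -1.] F [-0.3  1.5  0.2] M [ 0.03 -0.05 -0.04] w 85.8 q7 0.07
```

View pics/a17.png

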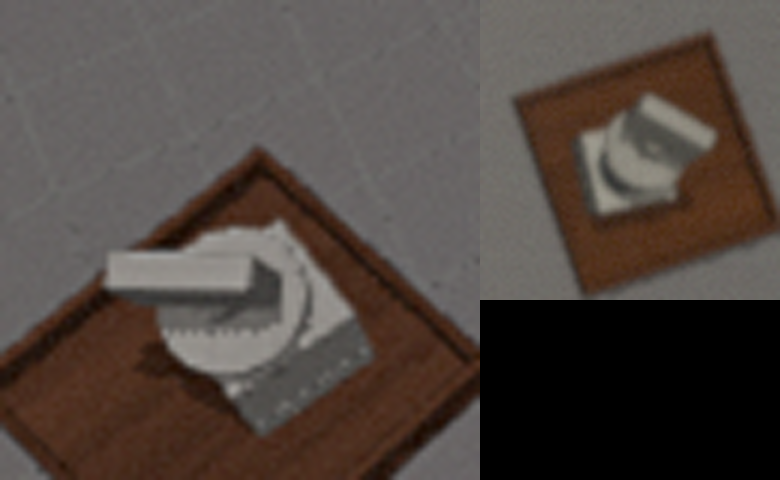

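View pics/full17.png

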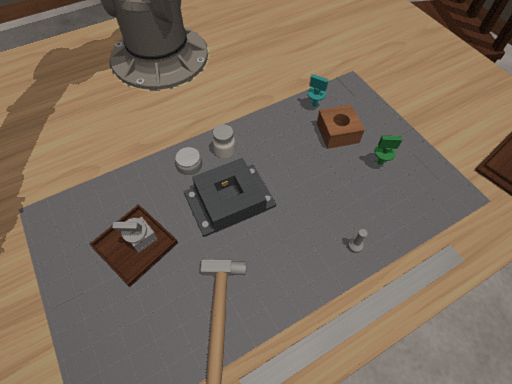

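```bash
python3 - <<'E'
from ov import *
t=camera_info("top")
f=lambda u,v: onplane(s,95+u/6-.5,180+v/6-.5,.041)
T,R,B=f(283,222),f(358,313),f(228,388); print(T,R,B,np.linalg.norm(T-R),np.linalg.norm(R-B)); c=(T+B)/2; yaw=np.arctan2(*(R-T)[[1,0]]); print("c",c,"yaw",yaw)
pin=-.62-np.pi/2; 
out=[]
for ci,f0,(X0,Y0,W,H) in ((s,"pics/s17.png",(95,180,80,80)),(t,"pics/t17.png",(325,170,80,80))):
    k=5;q=cv2.resize(cv2.imread(f0)[Y0:Y0+H,X0:X0+W],None,fx=k,fy=k,interpolation=cv2.INTER_CUBIC)
    def d(P,col):
        pts=np.array([(proj(ci,a)-np.array([X0,Y0])+.5)*k for a in P],int); cv2.polylines(q,[pts],True,col,1)
    tip=np.array([c[0],c[1],.041-.021]); z=np.array([0,0,1.]);x=np.array([np.cos(pin),np.sin(pin),0]);y=np.array([-x[1],x[0],0])
    d([tip+z*.047+.024*(np.cos(a)*x+np.sin(a)*y) for a in np.linspace(0,6.2,60)],(0,0,255))
    d([tip+z*.096+x*.022*i+y*.006*j for i,j in((1,1),(1,-1),(-1,-1),(-1,1))],(0,255,0))
    e=np.array([np.cos(yaw),np.sin(yaw),0]);g=np.array([-e[1],e[0],0])
    for zz in (.041,.005): d([np.array([c[0],c[1],zz])+e*.023*i+g*.023*j for i,j in((1,1),(1,-1),(-1,-1),(-1,1))],(255,255,0))
    out.append(q)
cv2.imwrite("pics/o17.png",np.hstack(out))
E
```

```text
[ 0.50449055 -0.23096606  0.041     ] [ 0.54905001 -0.2213498   0.041     ] [ 0.55337186 -0.26772796  0.041     ] 0.04558527648250003 0.04657909513575209
c [ 0.52893121 -0.24934701  0.041     ] yaw 0.21254780292849745
```

View pics/o17.png

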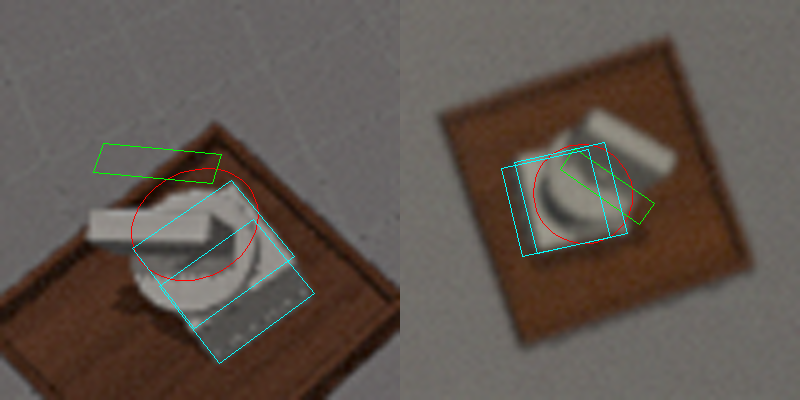

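```bash
python3 - <<'E'
from ov import *
t=camera_info("top")
def tri(a,b):
    o1,d1=ray(s,*a);o2,d2=ray(t,*b);A=np.stack([d1,-d2],1);k=np.linalg.lstsq(A,o2-o1,rcond=None)[0]
    p1=o1+d1*k[0];p2=o2+d2*k[1];return (p1+p2)/2,np.linalg.norm(p1-p2)
h=tri((124.1,224.7),(371.3,196.9));f=tri((133.5,229.8),(365.3,204));print(h,f)
d=h[0]-f[0];print("sep",np.linalg.norm(d),"lean",np.arccos(d[2]/np.linalg.norm(d)))
for n,ci,(X0,Y0,W,H) in (("s",s,(105,205,50,50)),("t",t,(345,185,45,50))):
    q=cv2.resize(cv2.imread(f"pics/{n}17.png")[Y0:Y0+H,X0:X0+W],None,fx=8 if n=="t" else 8,fy=8,interpolation=cv2.INTER_CUBIC)
    q=np.clip(q.astype(float)*1.4-20,0,255).astype(np.uint8)
    for i in range(0,W,10): cv2.putText(q,str(X0+i),(i*8,10),0,.35,(0,255,255),1)
    for i in range(0,H,10): cv2.putText(q,str(Y0+i),(0,i*8+4),0,.35,(0,255,255),1)
    cv2.imwrite(f"pics/z17{n}.png",q)
a=cv2.imread("pics/z17s.png");b=cv2.imread("pics/z17t.png");cv2.imwrite("pics/z17.png",np.hstack([a,b]))
E
```

```text
(array([ 0.55181534, -0.26140983,  0.11683559]), np.float64(0.001729571815913264)) (array([ 0.53988281, -0.25640008,  0.0681372 ]), np.float64(0.0062396869087592835))
sep 0.05038864500143486 lean 0.259744933696159
```

View pics/z17.png

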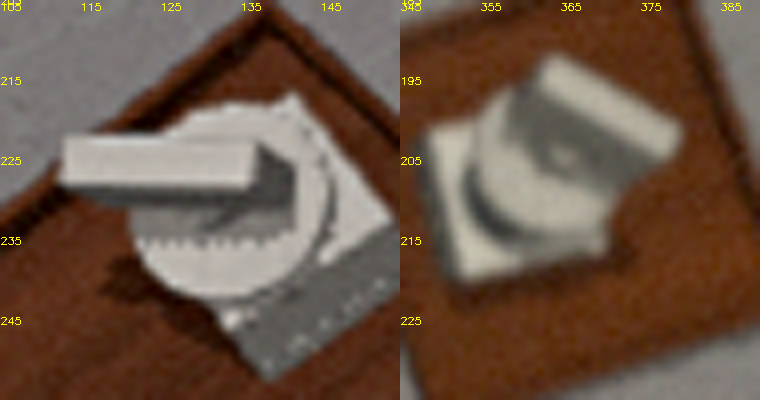

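The puller now leans about 0.26 rad about its pin. That fits 1 mm of groove play with the pin engaged. The head-to-insert angle (about 1.07 rad past the slots) still gives roughly 11 mm depth, though triangulating the head top gives less (7–9.5 mm, noisy). I'll check that it is at rest and that the bystanders haven't moved, and look for a better depth reading.

Call:
{"fn": "arm_command", "kwargs": {"motion": [[[0,0,0,0,0],[0,0,0,0,0],[0,0,0,0,0],[0,0,0,0,0],[0,0,0,0,0]]]}}

```text
time: 30.42
tool_pos: [0.4475, -0.4477, 0.2558]
ee_rot: [[0.818, -0.015, 0.575], [-0.575, -0.002, 0.818], [-0.011, -1.0, -0.01]]
contact_force: [0.1, 0.6, 0.2]
gripper_width: 0.0852
```

```bash
python3 - <<'E'
from ov import *
from plant import get_image,state
a=get_image("scene");b=get_image("top");cv2.imwrite("pics/s18.png",a);cv2.imwrite("pics/t18.png",b)
A=cv2.imread("pics/s17.png")
print("rest diff",cv2.absdiff(a,A)[185:260,95:175].max(), np.abs(a.astype(int)-A)[185:260,95:175].mean())
z=cv2.imread("pics/scene0.png")
for n,(x,y,w,h) in dict(jar=(210,122,28,40),tin=(173,145,30,32),setter=(345,225,26,30),mallet=(198,255,50,120)).items(): print(n,np.abs(a.astype(int)-z)[y:y+h,x:x+w].mean())
t=camera_info("top")
# predictions: leaning head top corners at various depth
c=np.array([.529,-.2493,.041]);
for lean in (.15,.2,.26,.3):
  for dep in (.008,.011):
    w=1.05; x=np.array([np.cos(w),np.sin(w),0]);hd=np.array([np.sin(w),-np.cos(w),0]); ax=hd*np.sin(lean)+np.array([0,0,np.cos(lean)])
    pin=c-[0,0,dep]; top=pin+ax*.086; fl=pin+ax*.037
    print(lean,dep,"head s",np.round(proj(s,top),1),"t",np.round(proj(t,top),1),"fl s",np.round(proj(s,fl),1),"t",np.round(proj(t,fl),1))
E
```

```text
rest diff 18 2.1395
jar 1.5651785714285715
tin 1.6336805555555556
setter 1.741025641025641
mallet 1.5997777777777777
0.15 0.008 head s [124.3 218. ] t [368.7 201.8] fl s [132.7 226.2] t [362.4 206.2]
0.15 0.011 head s [124.8 218.7] t [368.4 201.9] fl s [133.1 226.9] t [362.1 206.3]
0.2 0.008 head s [124.  220.3] t [369.5 200.3] fl s [132.5 227.1] t [362.7 205.6]
0.2 0.011 head s [124.5 221. ] t [369.2 200.4] fl s [133.  227.8] t [362.5 205.7]
0.26 0.008 head s [123.6 223.1] t [370.4 198.4] fl s [132.4 228.3] t [363.1 204.8]
0.26 0.011 head s [124.1 223.8] t [370.1 198.6] fl s [132.9 229. ] t [362.8 204.9]
0.3 0.008 head s [123.4 225. ] t [371.  197.2] fl s [132.3 229. ] t [363.4 204.3]
0.3 0.011 head s [123.9 225.7] t [370.7 197.4] fl s [132.8 229.7] t [363.1 204.4]
```

The model with the pin 11 mm deep and a 0.28 rad lean fits both views within about a pixel, a little better than 8 mm. Nothing is moving and the bystanders match the first picture. Handing in.

```bash
python3 - <<'E'
from plant import *
print(close_job())
E
```

```text
the job is handed in; nothing more can be done
None
```

I handed the job in at about 30.5 s. The insert is standing in the tray with the puller screwed into it, and the gripper is open and well clear. No verdict was reported.

**What I did:** I took the puller from its stand, fitted the pin into the slots and screwed it clockwise until I felt the stop (0.19 N m). I then drew the insert straight up out of the block; the pull peaked at about 17 N and dropped off once it was clear. While I carried it, the insert backed off the thread, so the puller came out once the insert was in the tray. I fitted it again there and screwed it in 1.35 rad, with a 4.6 mm drop. Then I let go.

**Last checks:**
- **Insert:** upright in the tray, about 7 mm and 18 mm from the tray's centre along x and y.
- **Rest and bystanders:** nothing was moving. The jar, tin, setter and mallet look the same as in the first picture.
- **Touchdown force:** I did not measure the force between insert and tray directly. Wrist readings while lowering stayed below about 12 N.

**What did not agree or is unsure:**
- **Lean:** after release the puller leans 0.26–0.29 rad about its pin, which fits the 1 mm of thread play.
- **Depth:** pin depth was not measured directly. The turn, the drop and an overlay on both pictures give about 11 mm. Triangulating the head's top gave only 7–9.5 mm, which at the low end is below the required 9.4 mm; I judged that reading the noisier one.
- **Step 2:** I judged that the insert hung properly on the puller from pictures and forces only. It may already have started backing off then.

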